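# Bin the returned balls and hang the basket's tag on its S-hook

## Task

Check in the returned balls at the equipment counter: lower every ball lying in or about the grey tray gently into the deep white basket, setting each down rather than dropping it. Then take the S-hook out of its block, pass its lower end through the hole in the metal tag, lift the tag out of its stand on the held hook, and hang the hook by its upper bend over the basket's rim with the tag hanging freely on the hook outside the basket. Leave the other things on the counter where they are.

Things in the scene. Friction and masses are not known exactly. Their poses are not given: they have to be found in the camera images.
- basket: deep open white plastic basket, fixed to the counter, 340 mm (its own x) by 250 mm (its own y) outside, 180 mm high, walls 5 mm thick and plain at the rim; stands with its long side roughly along world x, left or right of the robot. Origin: centre of its underside, on the counter; z up
- pad: soft black foam-rubber pad lying fixed on the basket's floor, its top 10 mm above the counter. Origin: centre of the pad's underside, 5 mm above the counter, at the basket's centre
- tray: shallow grey returns tray, fixed, 214 by 214 mm, floor 4 mm thick, with four square pockets (pitch 105 mm) between lips that rise to 22 mm above the counter; on the side opposite the basket. Origin: centre of its underside; z up
- ball1_center (a point): centre of a solid yellow practice ball, 64 mm in diameter, about 70 g, that can roll in its tray pocket (centre 36 mm above the counter there). Three or four balls are present; an absent one reads None
- ball2_center (a point): centre of a solid yellow practice ball, 64 mm in diameter, about 70 g, that can roll in its tray pocket (centre 36 mm above the counter there). Three or four balls are present; an absent one reads None
- ball3_center (a point): centre of a solid yellow practice ball, 64 mm in diameter, about 70 g, that can roll in its tray pocket (centre 36 mm above the counter there). Three or four balls are present; an absent one reads None
- ball4_center (a point): centre of a solid yellow practice ball, 64 mm in diameter, about 70 g, that can roll in its tray pocket (centre 36 mm above the counter there). Three or four balls are present; an absent one reads None
- ball1: the same ball as ball1_center; this origin is a point on its surface that turns as it rolls, so use the centre point
- ball2: the same ball as ball2_center; this origin is a point on its surface that turns as it rolls, so use the centre point
- ball3: the same ball as ball3_center; this origin is a point on its surface that turns as it rolls, so use the centre point
- ball4: the same ball as ball4_center; this origin is a point on its surface that turns as it rolls, so use the centre point
- hook_block: wooden block, fixed, 74 (its x) by 36 (its y) mm and 110 mm high, with a slot along its x in the top, 9 mm wide and 25 mm deep, in which the S-hook stands upright; its stem stands 20.5 mm towards -x from the block's centre. Origin: centre of its underside; z up
- hook: steel S-hook of 7 mm wire, all in one upright plane (its own x-z), 103 mm high, about 90 g: a straight vertical stem, a lower arm towards +x, an upper bend towards -x. Origin: foot of the stem, at the underside of the lower arm; z up along the stem
- hook_grip (a point): middle of the black plastic sleeve round the hook's stem, 60 mm above the hook's origin. The sleeve is 16 mm (hook's x) by 10 mm (hook's y) and 36 mm long (42 to 78 mm height): grip it across its 10 mm, fingers closing along the hook's y
- hook_toe (a point): point on the hook's lower arm where the tag should ride: in the hook's frame x = 20, y = 0, z = 3.5 mm (wire axis). The arm runs straight from the stem to x = 33 mm, then its end turns up 45 degrees to a tip at x = 44 mm whose top is 15 mm above the origin, so the whole arm is 15 mm high seen from its tip
- hook_top (a point): middle of the underside of the hook's upper bend, where it rests on a rim: in the hook's frame x = -18, y = 0, z = 96 mm. The bend is a level bar at 96 to 103 mm height from the stem towards -x, then turns down at x = -36 mm (wire axis) to an end 72 mm above the origin; 29 mm gap between stem and downturned end
- tag_stand: wooden stand, fixed, 36 (its x) by 90 (its y) mm and 55 mm high, with a slot along its y, 6 mm wide and 25 mm deep (slot floor 30 mm above the counter), that holds the tag on edge. Origin: centre of its underside; z up. The hook block and the stand are between basket and tray, one nearer the robot and one farther
- tag: flat aluminium tag plate, 4 mm thick (its x, the plate's normal), 70 mm wide (y), 80 mm high (z), about 60 g, standing loose on its lower edge in the stand's slot, to be lifted straight up. Origin: centre of its lower edge; z up
- tag_hole (a point): centre of the 26 mm round hole through the tag, 60 mm above its lower edge and 20 mm below its upper edge, midway across; about 90 mm above the counter while in the stand; the hole runs along the tag's x
- bell: steel counter bell, 80 mm across and 53 mm high, loose, beyond the work: leave alone. Origin: centre of its underside
- pen_cup: black pen cup, 72 mm across and 95 mm high, loose: leave alone. Origin: centre of its underside
- stapler: black and grey stapler, 45 by 120 mm and 50 mm high, loose: leave alone. Origin: centre of its underside

How it is judged:
On the way, in this order (a step that is already met when the one before it is completed fails the run):
1. every ball is in the basket (x of ball1_center in the frame of basket between -0.166 and 0.166 m and y of ball1_center in the frame of basket between -0.121 and 0.121 m and z of each of ball1_center, ball2_center, ball3_center, ball4_center in the frame of basket below 0.12 m and x of ball2_center in the frame of basket between -0.166 and 0.166 m and y of ball2_center in the frame of basket between -0.121 and 0.121 m and x of ball3_center in the frame of basket between -0.166 and 0.166 m and y of ball3_center in the frame of basket between -0.121 and 0.121 m and x of ball4_center in the frame of basket between -0.166 and 0.166 m and y of ball4_center in the frame of basket between -0.121 and 0.121 m), for 0.2 s.
2. the tag is lifted out of its stand on the held hook, the hook's toe through its hole, the fingers not touching the tag (contact force between hook and tag above 0.15 N and distance between hook_toe and tag_hole below 0.03 m and contact force between the fingers and hook above 0.5 N and contact force between the fingers and tag below 0.1 N and contact force between tag and tag_stand below 0.05 N and height (world z) of tag_hole above 0.118 m), for 0.2 s.
At the end, for the whole second after the job is handed in: Every ball is in the basket, centre under 120 mm above its underside; the released hook hangs by its upper bend on the rim (within 0.6 rad of upright); the tag hangs at rest on the hook, toe through the hole (within 30 mm), outside the basket, within 0.45 rad of upright, clear of the counter (all of step 1 and contact force between hook and tag above 0.15 N and distance between hook_toe and tag_hole below 0.03 m and contact force between hook and basket above 0.15 N and z of hook_top in the frame of basket between 0.17 and 0.2 m and angle between hook's own z axis and vertical below 0.6 rad and angle between tag's own z axis and vertical below 0.45 rad and height (world z) of tag above 0.004 m and linear speed of each of tag, hook below 0.08 m/s and (x of tag_hole in the frame of basket above 0.17 m or x of tag_hole in the frame of basket below -0.17 m or y of tag_hole in the frame of basket above 0.125 m or y of tag_hole in the frame of basket below -0.125 m)); the robot touches nothing.
It fails at once if a ball is dropped or pressed hard onto the basket's pad (more than 15 N, what a fall of 70 to 110 mm gives) (contact force between any of ball1, ball2, ball3, ball4 and pad above 15 N).
It fails at once if the bell, the pen cup or the stapler is moved more than 30 mm (distance of any of bell, pen_cup, stapler from where it was at the start of the episode above 0.03 m).
Of ball1, ball2, ball3, ball4 only 3 to 4 are there at a start; the rules pass over those that are not, and their reading is None.
At some moment in a run one of ball1, ball2, ball3, ball4 may be knocked a few centimetres aside while the robot is not near it.
It also fails if it takes over 210 s, if anything falls off the work surface, if the arm or the gripper's body presses on something with over 40 N, if the wrist force passes 120 N, or if a joint passes its speed limit or range.

## Robot

A 6-joint arm with a two-finger parallel gripper is mounted at the origin on the work surface. World frame = base frame: x ahead of the robot, y to its left, z up, the work surface at z = 0. Lengths are in m, angles in rad, forces in N, time in s.
With the tool pointing down it reaches from about 0.4 to 0.825 m from the base axis. Payload 7 kg.
Tool frame: the origin (TCP) lies at the very end of the fingers, on their centre line; the grasp point (between the pads) lies 19 mm behind it; x points along the fingers, y is the direction in which the jaws open and shut, and the axes are right-handed (so a half turn about x gives the same grasp; the last joint's range is limited). The gripper opens to 88 mm and grips with 3 to 60 N. Pads are 19 mm wide; open, the fingers measure 130 mm over their backs; the gripper's body (78 mm by 193 mm) begins 47 mm behind the grasp point.
Start: joints at [1.44, 0.359, 0.012, 0, -1.224, -0.288], TCP at [0.275, 0.617, 0.227] pointing down, gripper open.
Joint ranges: [-3.07, 3.07], [-1.43, 2.12], [-1.02, 1.25], [-3.03, 1.67], [-3.05, -0], [-3.03, 3.03]. Speed limits (rad/s): [2.39, 2.39, 3.01, 3.14, 3.14, 3.14].

## Interface

Orientations are given as [roll, pitch, yaw] about the fixed x, y, z axes, in that order (R = Rz(yaw) Ry(pitch) Rx(roll)).
In Python, from station import arm, cams gives the robot as it stands. The module is installed in compiled form; this text tells all that it offers.
- The arm moves only by the tool carry_out, never from a script. Its argument "deltas" is a list of rows, each a list of 6 numbers: the shift along the tool's x, y, z in units of 0.04 m (1.0 is 0.04 m), then the turn, a rotation vector about the tool's x, y, z in units of 4 degrees (1.0 is 4 degrees). In form: [[tx, ty, tz, ax, ay, az], ...]. A call has 1 to 5 rows; each row shifts and turns the pose as measured when the row begins, along the tool's axes as they then stand; what a row does not reach is not made up. A row lasts 1/10 s, in which the tool goes at most 50 mm and 8.59 degrees, less where a joint would pass 70% of its speed; a pose out of reach is approached as far as the arm can. A call with a number of a shift or a turn outside -1 to 1 is refused whole. A call with a gripper value outside its range is refused whole. "hand" is the closure, from 0 (fully open) to 1 (shut), set as the call begins (left out, the last holds). The fingers move at their own pace and stop on an object; "newtons" is the grip in N (left out, the last holds). Time passes only in rows, so rows that do not move let the fingers close. It gives the time, the measured TCP pose, the force and the opening at its end, in the units of the state.
- arm.get_state(): the state, without advancing time (a new reading comes with each control period).
- cams.grab_frame(name): name is "scene" or "top" or "wrist"; returns a dict with "pixels" (480x640x3 uint8, red, green, blue), "fx", "fy", "cx", "cy" (pixels), "T" (4x4, takes a point from camera to world coordinates); the wrist camera has in their place "hand_eye" (4x4, takes a point from camera to tool coordinates, whose origin is the TCP and whose axes are the tool frame's). Camera axes: x right, y up, looking along -z (the intrinsics and any distortion apply to the point x, -y, -z); pixel columns grow to the right and rows downward; lengths in m; the calibration is good to about 2 mm. A picture is of the moment at which its call begins: read the wrist's pose just before it. There is no depth.
- arm.job_done(): hands the job in, once; it reports no verdict.
The state is a dict: "t": time; "q": joint angles; "qd": joint speeds; "joint_efforts": joint torques, N m; "eef_pos": TCP position; "ee_rot": TCP orientation; "force": force on the tool from outside, world axes, zero at the start; "moment": the same for the moment, N m; "width": finger opening in m.
Only numpy, scipy, OpenCV 4.12 (cv2) and the standard library are available. Lean on these libraries where they do the work, as an engineer would, in place of code of your own. Each camera call takes 0.05 s, during which the arm holds its last target.

## Working session

There is one attempt and no reset: what is moved stays moved. The work goes in short steps, Python scripts to look and compute and a tool call to move; the robot and the scene stay as the last step left them, time stands still between calls to the robot, and variables do not carry over. Pictures are saved under pics/ and viewed, and the job is handed in when it is done.

Besides the shell and the picture viewer there is one more tool, called as name(argument=value, ...) on one line, values as JSON. carry_out: Moves the arm, as the interface text tells. Shifts and turns lie within -1 to 1; 1 stands for 0.04 m of shift or 4 degrees of turn. Its arguments: {"type":"object","properties":{"deltas":{"type":"array","items":{"type":"array","items":{"type":"number","minimum":-1,"maximum":1}}},"hand":{"type":"number"},"newtons":{"type":"number"}},"required":["deltas"]}

```bash
ls; mkdir -p pics; python3 - <<'E'
from station import arm,cams
import cv2,numpy as np
s=arm.get_state();print(s)
for n in ["scene","top","wrist"]:
    f=cams.grab_frame(n);cv2.imwrite(f"pics/a_{n}.png",f["pixels"][:,:,::-1])
    print(n,{k:(np.round(v,4).tolist() if k!="pixels" else 0) for k,v in f.items()})
E
```

```text
pics
{'t': 0.0, 'q': array([ 1.44012070e+00,  3.59364572e-01,  1.10830440e-02, -3.64296560e-04,
       -1.22411277e+00, -2.88120839e-01]), 'qd': array([ 0.00101887,  0.00155069, -0.00137388, -0.00143849,  0.00025716,
        0.00037968]), 'joint_efforts': array([ 1.87517021e-04, -5.82708442e+01,  2.93043888e+01,  6.99652523e+00,
        6.87154839e-03, -1.69074842e-04]), 'eef_pos': array([0.27430498, 0.61621894, 0.2256451 ]), 'ee_rot': array([ 1.64782535,  1.56916206, -1.91268782]), 'force': array([-0.95356239, -0.67914394, -0.13202235]), 'moment': array([-0.05029486,  0.01070419,  0.00720843]), 'width': 0.08793924150525553}
scene {'pixels': 0, 'fx': 511.5776, 'fy': 511.5776, 'cx': 311.9922, 'cy': 248.7027, 'T': [[0.4174, -0.598, 0.6842, 1.2436], [0.9087, 0.2676, -0.3205, -0.2796], [0.0085, 0.7555, 0.6551, 0.7898], [0.0, 0.0, 0.0, 1.0]]}
top {'pixels': 0, 'fx': 623.152, 'fy': 623.152, 'cx': 317.2169, 'cy': 229.7494, 'T': [[-0.0203, 0.9973, -0.071, 0.5204], [-0.9998, -0.0199, 0.0075, 0.0272], [0.0061, 0.0711, 0.9974, 1.307], [0.0, 0.0, 0.0, 1.0]]}
wrist {'pixels': 0, 'fx': 355.4683, 'fy': 355.4683, 'cx': 320.9179, 'cy': 248.9696, 'hand_eye': [[-0.0015, 0.3112, -0.9504, -0.1586], [1.0, 0.0007, -0.0013, -0.0005], [0.0003, -0.9504, -0.3112, -0.084], [0.0, 0.0, 0.0, 1.0]]}
```

View pics/a_scene.png

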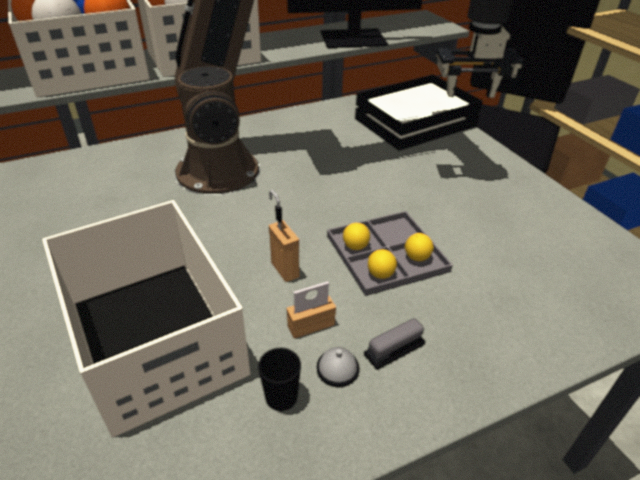

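View pics/a_top.png

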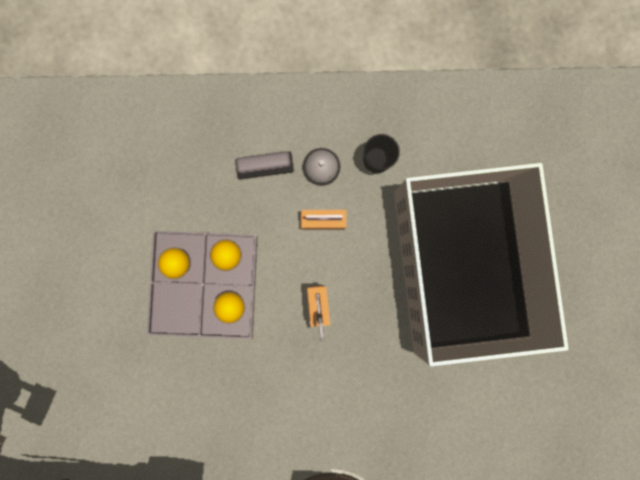

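View pics/a_wrist.png

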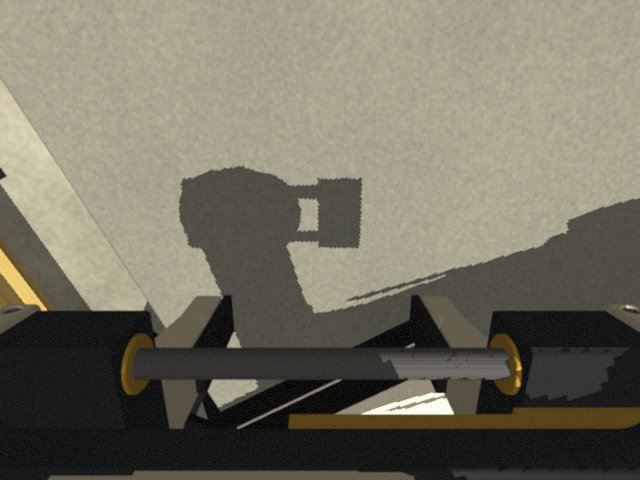

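```bash
cat > h.py <<'E'
from station import arm,cams
import cv2,numpy as np
from scipy.spatial.transform import Rotation as R
def T_of(n,f,s=None):
    if n=="wrist":
        T=np.eye(4);T[:3,:3]=R.from_euler('xyz',s["ee_rot"]).as_matrix();T[:3,3]=s["eef_pos"]
        return T@f["hand_eye"]
    return np.array(f["T"])
def shot(n,save=None):
    s=arm.get_state();f=cams.grab_frame(n);f["W"]=T_of(n,f,s);f["s"]=s
    if save: cv2.imwrite(f"pics/{save}.png",f["pixels"][:,:,::-1])
    return f
def ray(f,u,v):
    d=np.array([(u-f["cx"])/f["fx"],-(v-f["cy"])/f["fy"],-1.]);d=f["W"][:3,:3]@d
    return f["W"][:3,3],d/np.linalg.norm(d)
def onz(f,u,v,z):
    o,d=ray(f,u,v);return o+d*(z-o[2])/d[2]
def proj(f,p):
    c=np.linalg.inv(f["W"])@np.append(p,1.);return f["cx"]+f["fx"]*c[0]/-c[2],f["cy"]-f["fy"]*c[1]/-c[2]
def tri(*rays):
    A=np.zeros((3,3));b=np.zeros(3)
    for o,d in rays:
        P=np.eye(3)-np.outer(d,d);A+=P;b+=P@o
    x=np.linalg.solve(A,b);return x,[np.linalg.norm((np.eye(3)-np.outer(d,d))@(x-o)) for o,d in rays]
def down(yaw):
    # tool x down, tool y at angle yaw (world)
    x=np.array([0,0,-1.]);y=np.array([np.cos(yaw),np.sin(yaw),0]);return np.column_stack([x,y,np.cross(x,y)])
def go(pos,yaw=None,s=None):
    s=s or arm.get_state();M=R.from_euler('xyz',s["ee_rot"]).as_matrix()
    t=M.T@(np.array(pos)-s["eef_pos"])/0.04
    r=np.zeros(3) if yaw is None else R.from_matrix(M.T@down(yaw)).as_rotvec()*180/np.pi/4
    print("units shift",np.round(t,2),"turn",np.round(r,2),"rows>=",round(max(abs(t).max(),abs(r).max()),1))
def st():
    s=arm.get_state();M=R.from_euler('xyz',s["ee_rot"]).as_matrix()
    print("t",round(s["t"],2),"p",np.round(s["eef_pos"],4),"x",np.round(M[:,0],3),"yaw(y)",round(np.degrees(np.arctan2(M[1,1],M[0,1])),2),"F",np.round(s["force"],2),"w",round(s["width"],4),"q",np.round(s["q"],2))
def balls(f):
    hsv=cv2.cvtColor(f["pixels"],cv2.COLOR_RGB2HSV);m=cv2.inRange(hsv,(18,150,70),(32,255,255))
    cs,_=cv2.findContours(m,cv2.RETR_EXTERNAL,cv2.CHAIN_APPROX_NONE)
    return [(cv2.minEnclosingCircle(c),cv2.contourArea(c)) for c in cs if cv2.contourArea(c)>60]
E
python3 - <<'E'
from h import *
st()
F={}
for n in("top","scene"):
    F[n]=f=shot(n)
    for (c,r),a in balls(f): print(n,np.round(c,1),round(r,1),a,np.round(onz(f,*c,.036),4))
f=F["top"]
# basket rim corners
for c in [(408,179),(542,165),(567,349),(431,364)]: print("rim",c,np.round(onz(f,*c,.18),4))
big=lambda n,x,y,w,h,k:cv2.imwrite(f"pics/b_{n}_{x}.png",cv2.resize(F[n]["pixels"][y:y+h,x:x+w,::-1],None,fx=k,fy=k,interpolation=cv2.INTER_CUBIC))
big("top",280,190,100,160,3.7)
big("scene",240,180,120,170,3.5)
big("top",395,150,190,230,2.6)
E
```

```text
t 0.15 p [0.2744 0.6163 0.2258] x [-0.    -0.001 -1.   ] yaw(y) -114.0 F [-0.71  0.21  0.34] w 0.0876 q [ 1.44  0.36  0.01 -0.   -1.22 -0.29]
top [228.5 307. ] 15.4 698.0 [0.4576 0.2004 0.036 ]
top [173.4 262.5] 15.6 698.5 [0.5498 0.3115 0.036 ]
top [225.1 254.7] 15.1 671.5 [0.5637 0.2062 0.036 ]
scene [381.5 263.3] 15.0 627.5 [0.5623 0.2073 0.036 ]
scene [418.5 246.5] 14.5 574.5 [0.5481 0.3127 0.036 ]
scene [356.2 235.6] 14.0 539.0 [0.4562 0.2021 0.036 ]
rim (408, 179) [ 0.6902 -0.1489  0.18  ]
rim (542, 165) [ 0.7112 -0.3952  0.18  ]
rim (567, 349) [ 0.3774 -0.4248  0.18  ]
rim (431, 364) [ 0.356  -0.1798  0.18  ]
```

View pics/b_top_280.png

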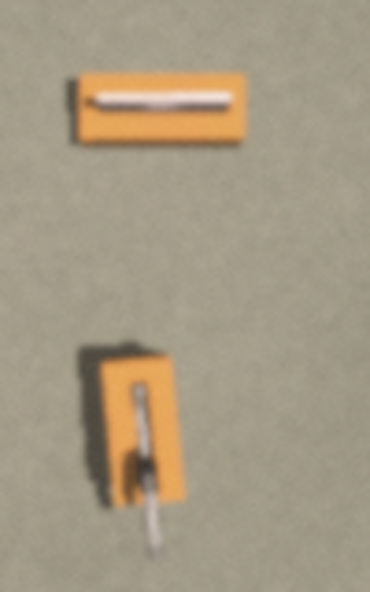

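View pics/b_scene_240.png

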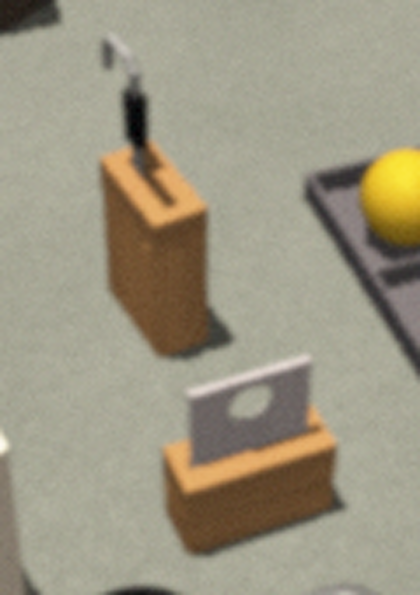

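View pics/b_top_395.png

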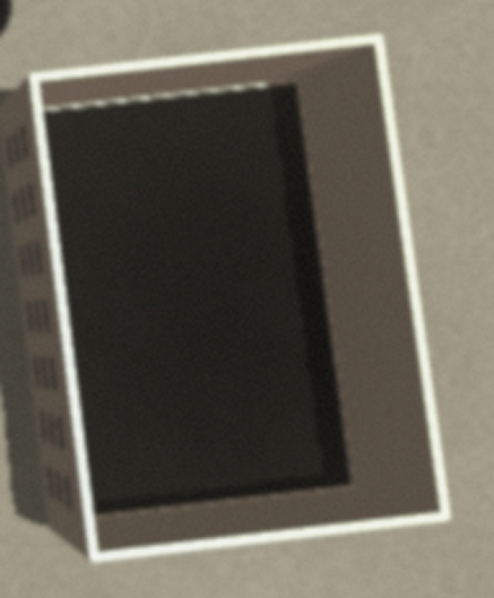

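```bash
python3 -c "
from h import *
st();go([.564,.206,.14],np.radians(-175))"
```

```text
t 0.25 p [0.2744 0.6164 0.2262] x [-0.    -0.001 -1.   ] yaw(y) -114.0 F [-0.02 -0.62 -0.21] w 0.0878 q [ 1.44  0.36  0.01 -0.   -1.22 -0.29]
units shift [  2.16   6.43 -10.79] turn [ 1.525e+01 -1.000e-02 -1.000e-02] rows>= 15.3
```

carry_out(deltas=[[0,0.6,-1,0,0,0],[0,0.6,-1,0,0,0],[0,0.6,-1,0,0,0],[0,0.6,-1,0,0,0],[0,0.6,-1,0,0,0]], hand=0.12, newtons=15)

```text
t: 0.75
eef_pos: [0.409, 0.4239, 0.224]
ee_rot: [1.703, 1.568, -1.849]
force: [1.0, 0.1, 0.6]
width: 0.0769
```

carry_out(deltas=[[0,0.6,-1,0,0,0],[0,0.6,-1,0,0,0],[0,0.6,-1,0,0,0],[0,0.6,-1,0,0,0],[0,0.6,-1,0,0,0]])

```text
t: 1.25
eef_pos: [0.5483, 0.2256, 0.2254]
ee_rot: [2.525, 1.57, -1.026]
force: [1.0, 0.7, -0.3]
width: 0.0773
```

carry_out(deltas=[[0,0,0,1,0,0],[0,0,0,1,0,0],[0,0,0,1,0,0],[0,0,0,1,0,0],[0,0,0,1,0,0]])

```text
t: 1.75
eef_pos: [0.5517, 0.2178, 0.2246]
ee_rot: [2.145, 1.568, -1.777]
force: [-0.0, 0.8, -0.3]
width: 0.0771
```

carry_out(deltas=[[0,0,0,1,0,0],[0,0,0,1,0,0],[0,0,0,1,0,0],[0,0,0,1,0,0],[0,0,0,1,0,0]])

```text
t: 2.25
eef_pos: [0.5513, 0.2173, 0.2242]
ee_rot: [2.237, 1.568, -2.049]
force: [-0.1, 0.3, 0.7]
width: 0.0774
```

carry_out(deltas=[[0,0,0,1,0,0],[0,0,0,1,0,0],[0,0,0,1,0,0],[0,0,0,1,0,0],[0,0,0,1,0,0]])

```text
t: 2.75
eef_pos: [0.5508, 0.2171, 0.2239]
ee_rot: [2.411, 1.567, -2.239]
force: [0.2, -0.2, -0.1]
width: 0.0772
```

```bash
cat > lk.py <<'E'
from h import *
import sys
st()
for n in sys.argv[1].split(","):
    f=shot(n,sys.argv[2]+"_"+n if len(sys.argv)>2 else None)
    for (c,r),a in balls(f): print(n,np.round(c,1),round(r,1),a,np.round(onz(f,*c,.036),4))
E
python3 lk.py top,scene,wrist c; python3 -c "
from h import *
go([.563,.206,.14],np.radians(-175))"
```

```text
t 2.75 p [0.5508 0.2171 0.2239] x [-0.002 -0.003 -1.   ] yaw(y) -176.47 F [ 0.24 -0.16 -0.07] w 0.0772 q [ 0.71  0.23 -0.18  0.   -1.17 -0.64]
top [228.5 307. ] 15.4 566.5 [0.4576 0.2004 0.036 ]
top [225.1 254.9] 15.2 620.0 [0.5633 0.2063 0.036 ]
scene [381.8 263. ] 15.1 639.5 [0.5618 0.2084 0.036 ]
scene [419.  246.8] 14.1 567.0 [0.5492 0.3132 0.036 ]
scene [356.2 235.6] 14.0 535.0 [0.4562 0.2021 0.036 ]
wrist [452.5 423.5] 186.5 5395.5 [0.3734 0.4586 0.036 ]
wrist [485.5 364. ] 30.5 705.0 [0.3507 0.3719 0.036 ]
wrist [155.5 364. ] 30.3 724.5 [0.7277 0.3949 0.036 ]
wrist [316.  307.2] 29.9 2670.5 [0.549  0.3118 0.036 ]
wrist [415.9 210.8] 33.3 3249.5 [0.4564 0.1997 0.036 ]
wrist [307.5 209.8] 32.4 3143.5 [0.5636 0.2056 0.036 ]
units shift [ 2.1  -0.29 -0.29] turn [-0.3  -0.04 -0.03] rows>= 2.1
```

carry_out(deltas=[[0.7,-0.3,-0.28,0,0,0],[0.7,0,0,0,0,0],[0.7,0,0,0,0,0],[0.7,0,0,0,0,0],[0,0,0,0,0,0]])

```text
t: 3.4
eef_pos: [0.5652, 0.2068, 0.1103]
ee_rot: [-1.688, 1.569, -0.039]
force: [-0.6, -0.3, -0.3]
width: 0.0775
```

```bash
python3 -c "
from h import *
st();go([.5635,.206,.026],np.radians(-175))"
```

```text
t 3.4 p [0.5652 0.2068 0.1103] x [ 0.002 -0.    -1.   ] yaw(y) -175.51 F [-0.57 -0.31 -0.27] w 0.0775 q [ 0.68  0.34 -0.31  0.   -0.93 -0.6 ]
units shift [ 2.11  0.05 -0.02] turn [-0.13 -0.    0.03] rows>= 2.1
```

carry_out(deltas=[[0.7,0.04,0,0,0,0],[0.7,0,0,0,0,0],[0.5,0,0,0,0,0],[0.2,0,0,0,0,0],[0,0,0,0,0,0]])

```text
t: 3.9
eef_pos: [0.568, 0.2091, 0.0305]
ee_rot: [-1.37, 1.561, 0.288]
force: [0.3, 0.5, 0.1]
width: 0.0772
```

carry_out(deltas=[[0,0,0,0,0,0],[0,0,0,0,0,0],[0,0,0,0,0,0],[0,0,0,0,0,0],[0,0,0,0,0,0]], hand=1, newtons=12)

```text
t: 4.4
eef_pos: [0.5707, 0.2109, 0.0358]
ee_rot: [-1.249, 1.555, 0.412]
force: [0.0, 0.3, -0.8]
width: 0.0631
```

carry_out(deltas=[[-0.3,0,0,0,0,0],[-0.7,0,0,0,0,0],[-1,0,0,0,0,0],[-1,0,0,0,0,0],[-1,0,0,0,0,0]])

```text
t: 4.9
eef_pos: [0.5648, 0.2074, 0.198]
ee_rot: [-1.76, 1.566, -0.1]
force: [2.2, 0.1, -1.3]
width: 0.0634
```

```bash
cat > bk.py <<'E'
from h import *
C=np.array([.5337,-.2872]);a=np.radians(5.2);X=np.array([np.cos(a),np.sin(a)]);Y=np.array([-np.sin(a),np.cos(a)])
def B(x,y): return C+x*X+y*Y
E
python3 -c "
from bk import *
st();p=B(-.055,.07);print(p);go([*p,.25],np.radians(-175))"; python3 lk.py wrist d
```

```text
t 4.9 p [0.5648 0.2074 0.198 ] x [ 0.005 -0.    -1.   ] yaw(y) -174.91 F [ 2.19  0.12 -1.31] w 0.0634 q [ 0.68  0.26 -0.2   0.   -1.11 -0.59]
[ 0.47258208 -0.22247288]
units shift [ -1.31   3.24 -10.5 ] turn [ 0.02 -0.01  0.07] rows>= 10.5
t 4.9 p [0.5648 0.2074 0.198 ] x [ 0.005 -0.    -1.   ] yaw(y) -174.91 F [ 2.19  0.12 -1.31] w 0.0634 q [ 0.68  0.26 -0.2   0.   -1.11 -0.59]
wrist [425. 427.] 191.0 5462.5 [0.4271 0.4279 0.036 ]
wrist [184.5 364.5] 30.2 629.0 [0.6959 0.3691 0.036 ]
wrist [459. 364.] 30.4 604.5 [0.4062 0.342  0.036 ]
wrist [321.  307.9] 67.1 11710.5 [0.5575 0.2895 0.036 ]
wrist [437.8 230.2] 36.0 3751.5 [0.4563 0.1995 0.036 ]
```

View pics/d_wrist.png

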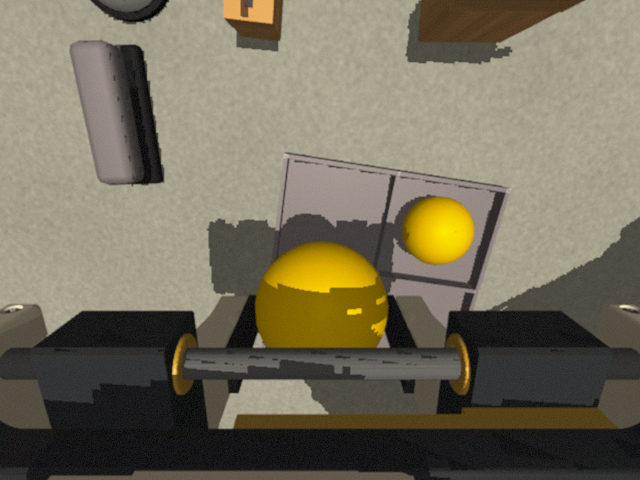

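```bash
cat >> h.py <<'E'
def heldball(f):
    (c,r),a=max(((b,a) for b,a in balls(f) if 50<b[1]<100),key=lambda t:t[1])
    d=np.array([(c[0]-f["cx"])/f["fx"],-(c[1]-f["cy"])/f["fy"],-1.]);
    z=f["fx"]*.032/r*1.03
    h=f["hand_eye"]@np.append(d*z,1);print("ball in tool",np.round(h[:3],4),c,r)
E
python3 -c "
from h import *
heldball(shot('wrist'));st()"
```

```text
ball in tool [-0.0012  0.0006 -0.0021] (320.984375, 307.99053955078125) 66.92745208740234
t 5.0 p [0.5683 0.2092 0.2035] x [ 0.015  0.005 -1.   ] yaw(y) -174.85 F [ 0.23  0.   -0.76] w 0.0637 q [ 0.68  0.25 -0.2   0.01 -1.11 -0.59]
```

```bash
python3 -c "
from h import *
st();go([.5635,.206,.040],np.radians(-175))"
```

```text
t 5.0 p [0.5683 0.2092 0.2035] x [ 0.015  0.005 -1.   ] yaw(y) -174.85 F [ 0.23  0.   -0.76] w 0.0637 q [ 0.68  0.25 -0.2   0.01 -1.11 -0.59]
units shift [ 4.09  0.19 -0.08] turn [0.04 0.05 0.22] rows>= 4.1
```

carry_out(deltas=[[0.8,0.19,-0.08,0,0,0.2],[0.8,0,0,0,0,0],[0.8,0,0,0,0,0],[0.8,0,0,0,0,0],[0.4,0,0,0,0,0]])

```text
t: 5.5
eef_pos: [0.5662, 0.2088, 0.0662]
ee_rot: [-0.926, 1.55, 0.736]
force: [0.4, 0.1, -1.3]
width: 0.0633
```

```bash
python3 -c "
from h import *
st();heldball(shot('wrist'));go([.5635,.206,.036],np.radians(-175))"
```

```text
t 5.5 p [0.5662 0.2088 0.0662] x [ 0.016  0.014 -1.   ] yaw(y) -174.81 F [ 0.36  0.14 -1.28] w 0.0633 q [ 0.68  0.38 -0.36 -0.   -0.81 -0.58]
ball in tool [-0.0014  0.0007 -0.0022] (321.2004089355469, 308.04718017578125) 67.0343246459961
units shift [ 0.71  0.06 -0.06] turn [0.04 0.17 0.21] rows>= 0.7
```

carry_out(deltas=[[0.4,0.06,-0.06,0,0.17,0.2],[0.2,0,0,0,0,0],[0.1,0,0,0,0,0],[0,0,0,0,0,0]])

```text
t: 5.95
eef_pos: [0.5643, 0.2063, 0.0363]
ee_rot: [-2.062, 1.569, -0.4]
force: [-0.1, 0.1, -0.8]
width: 0.0635
```

```bash
python3 -c "
from h import *
st();go([.5635,.206,.036],np.radians(-175))"
```

```text
t 5.95 p [0.5643 0.2063 0.0363] x [ 0.001 -0.001 -1.   ] yaw(y) -174.79 F [-0.14  0.1  -0.77] w 0.0635 q [ 0.68  0.42 -0.38  0.   -0.77 -0.59]
units shift [ 0.01  0.02 -0.01] turn [ 0.05 -0.01  0.02] rows>= 0.1
```

Now open and go lower, then check before closing.

carry_out(deltas=[[0,0,0,0,0,0],[0,0,0,0,0,0],[0.1,0,0,0,0,0],[0.1,0,0,0,0,0],[0.1,0,0,0,0,0]], hand=0.12)

```text
t: 6.45
eef_pos: [0.5664, 0.2076, 0.0269]
ee_rot: [-1.25, 1.564, 0.412]
force: [0.1, -0.3, 0.3]
width: 0.0768
```

```bash
python3 -c "
from h import *
st();go([.5635,.206,.025],np.radians(-175))"; python3 lk.py top
```

```text
t 6.45 p [0.5664 0.2076 0.0269] x [ 0.007  0.003 -1.   ] yaw(y) -174.76 F [ 0.12 -0.28  0.28] w 0.0768 q [ 0.68  0.43 -0.39  0.   -0.74 -0.59]
units shift [ 0.05  0.08 -0.03] turn [0.06 0.03 0.1 ] rows>= 0.1
t 6.45 p [0.5664 0.2076 0.0269] x [ 0.007  0.003 -1.   ] yaw(y) -174.76 F [ 0.12 -0.28  0.28] w 0.0768 q [ 0.68  0.43 -0.39  0.   -0.74 -0.59]
top [228.7 307.8] 15.1 476.5 [0.4561 0.2    0.036 ]
top [236.5 253.5] 10.6 94.5 [0.5656 0.183  0.036 ]
```

carry_out(deltas=[[0.1,0.08,-0.03,0,0.03,0.1],[0.05,0,0,0,0,0.05],[0.05,0,0,0,0,0.05],[0.05,0,0,0,0,0.05],[0.05,0,0,0,0,0.05]], hand=1)

```text
t: 7.0
eef_pos: [0.5681, 0.2068, 0.0218]
ee_rot: [1.438, 1.565, 3.104]
force: [-9.9, -1.5, 22.3]
width: 0.0632
```

```bash
python3 -c "
from h import *
st();heldball(shot('wrist'));st()"
```

```text
t 7.0 p [0.5681 0.2068 0.0218] x [-0.006  0.    -1.   ] yaw(y) -174.55 F [-9.85 -1.48 22.26] w 0.0632 q [ 0.67  0.45 -0.37 -0.01 -0.75 -0.57]
ball in tool [-0.0139  0.0007 -0.0026] (321.17626953125, 320.1405334472656) 71.9818115234375
t 7.05 p [0.568  0.2068 0.0218] x [-0.006  0.    -1.   ] yaw(y) -174.54 F [-9.6  -1.03 21.06] w 0.0632 q [ 0.67  0.45 -0.37 -0.01 -0.75 -0.57]
```

carry_out(deltas=[[-0.2,0.05,0,0,0,0],[-0.6,0.05,0,0,0,0],[-0.8,0,0,0,0,0],[-0.8,0,0,0,0,0],[-0.8,0,0,0,0,0]])

```text
t: 7.55
eef_pos: [0.5603, 0.2039, 0.1484]
ee_rot: [1.833, 1.552, -2.785]
force: [0.4, 0.7, -1.2]
width: 0.0635
```

carry_out(deltas=[[-0.8,0,0,0,0,0],[-0.8,0,0,0,0,0],[-0.6,0,0,0,0,0],[-0.2,0,0,0,0,0],[0,0,0,0,0,0]])

```text
t: 8.05
eef_pos: [0.5617, 0.2046, 0.2518]
ee_rot: [1.712, 1.556, -2.906]
force: [-0.2, -0.4, -1.2]
width: 0.0632
```

```bash
python3 -c "
from bk import *
st();p=B(-.055,.07);go([*p,.25],np.radians(-175));heldball(shot('wrist'))"
```

```text
t 8.05 p [0.5617 0.2046 0.2518] x [-0.015 -0.003 -1.   ] yaw(y) -174.6 F [-0.16 -0.36 -1.15] w 0.0632 q [ 0.67  0.23 -0.11 -0.01 -1.25 -0.58]
units shift [  0.12   3.22 -10.42] turn [ 0.1  -0.03 -0.21] rows>= 10.4
ball in tool [-0.0136  0.0006 -0.0026] (321.0, 319.8333435058594) 71.84271240234375
```

carry_out(deltas=[[0,0.2,-0.6,0,0,-0.2],[0,0.3,-1,0,0,0],[0,0.3,-1,0,0,0],[0,0.3,-1,0,0,0],[0,0.3,-1,0,0,0]])

```text
t: 8.6
eef_pos: [0.5185, 0.0136, 0.2411]
ee_rot: [1.948, 1.553, -2.664]
force: [0.7, -0.1, -1.6]
width: 0.0636
```

carry_out(deltas=[[0,0.3,-1,0,0,0],[0,0.3,-1,0,0,0],[0,0.3,-1,0,0,0],[0,0.3,-1,0,0,0],[0,0.3,-1,0,0,0]])

```text
t: 9.1
eef_pos: [0.4709, -0.1987, 0.2342]
ee_rot: [1.721, 1.54, -2.89]
force: [0.6, -0.3, -0.4]
width: 0.0633
```

```bash
python3 -c "
from bk import *
st();p=B(-.055,.07);go([*p,.25],np.radians(-175));heldball(shot('wrist','e'))"
```

```text
t 9.1 p [ 0.4709 -0.1987  0.2342] x [-0.03  -0.008 -1.   ] yaw(y) -174.19 F [ 0.6  -0.28 -0.41] w 0.0633 q [-0.01  0.1  -0.32  0.01 -1.19  0.11]
units shift [-0.39  0.03 -0.6 ] turn [ 0.2  -0.07 -0.44] rows>= 0.6
ball in tool [-0.0145  0.0006 -0.0026] (321.0, 320.6666564941406) 72.2412109375
```

View pics/e.png

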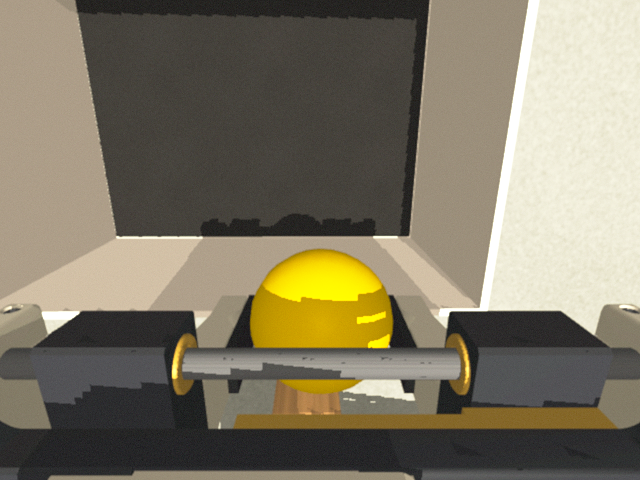

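carry_out(deltas=[[0,0.03,-0.6,0.2,-0.05,-0.45],[0.5,0,0,0,0,0],[0,0,0,0,0,0]])

```text
t: 9.45
eef_pos: [0.4664, -0.2303, 0.2079]
ee_rot: [1.509, 1.562, -3.125]
force: [0.4, 1.0, -0.7]
width: 0.0631
```

```bash
python3 -c "
from bk import *
st();p=B(-.055,.07);go([*p,.08],np.radians(-175))"
```

```text
t 9.45 p [ 0.4664 -0.2303  0.2079] x [-0.008 -0.    -1.   ] yaw(y) -175.49 F [ 0.38  1.04 -0.7 ] w 0.0631 q [-0.08  0.12 -0.35  0.   -1.11  0.16]
units shift [ 3.2  -0.2   0.18] turn [-0.12  0.01 -0.12] rows>= 3.2
```

carry_out(deltas=[[0.4,-0.2,0.15,-0.1,0,-0.1],[0.8,0,0,0,0,0],[0.8,0,0,0,0,0],[0.8,0,0,0,0,0],[0.3,0,0,0,0,0]])

```text
t: 9.95
eef_pos: [0.4738, -0.2223, 0.08]
ee_rot: [1.639, 1.568, -2.985]
force: [-0.7, 0.3, -1.1]
width: 0.063
```

```bash
python3 -c "
from bk import *
st();p=B(-.055,.07);go([*p,.032],np.radians(-175))"
```

```text
t 9.95 p [ 0.4738 -0.2223  0.08  ] x [-0.003 -0.    -1.   ] yaw(y) -174.93 F [-0.67  0.29 -1.15] w 0.063 q [-0.06  0.26 -0.51  0.   -0.81  0.15]
units shift [ 1.2   0.03 -0.  ] turn [ 0.02 -0.   -0.04] rows>= 1.2
```

carry_out(deltas=[[0.5,0,0,0,0,0],[0.4,0,0,0,0,0],[0.2,0,0,0,0,0],[0.05,0,0,0,0,0],[0,0,0,0,0,0]])

```text
t: 10.45
eef_pos: [0.4717, -0.2199, 0.029]
ee_rot: [1.501, 1.558, -3.119]
force: [-0.1, 0.2, -0.7]
width: 0.0637
```

carry_out(deltas=[[0,0,0,0,0,0],[0,0,0,0,0,0],[0,0,0,0,0,0]], hand=0.12)

```text
t: 10.75
eef_pos: [0.4734, -0.2199, 0.0311]
ee_rot: [1.575, 1.562, -3.044]
force: [1.0, 0.4, -1.1]
width: 0.0758
```

carry_out(deltas=[[-0.3,0,0,0,0,0],[-0.6,0,0,0,0,0],[-0.8,0,0,0,0,0],[-1,0,0,0,0,0],[-1,0,0,0,0,0]])

```text
t: 11.25
eef_pos: [0.4715, -0.2197, 0.1838]
ee_rot: [1.483, 1.554, -3.136]
force: [1.7, -0.2, -0.6]
width: 0.0771
```

carry_out(deltas=[[-0.6,0,0,0,0,0],[-0.4,0,0,0,0,0],[0,0,0,0,0,0]])

```text
t: 11.55
eef_pos: [0.4745, -0.2208, 0.2367]
ee_rot: [2.672, 1.567, -1.947]
force: [-0.1, 0.7, 0.7]
width: 0.0771
```

```bash
python3 lk.py top,wrist,scene g;python3 -c "
from bk import *
go([.550,.312,.24],np.radians(-175))"
```

```text
t 11.55 p [ 0.4745 -0.2208  0.2367] x [-0.001 -0.003 -1.   ] yaw(y) -174.63 F [-0.15  0.68  0.67] w 0.0771 q [-0.06  0.1  -0.31  0.   -1.17  0.15]
top [230.1 302.3] 15.4 690.5 [0.467 0.197 0.036]
top [173.4 262.6] 15.6 694.5 [0.5496 0.3115 0.036 ]
wrist [452.  423.5] 187.0 5769.5 [0.2835 0.0265 0.036 ]
wrist [157. 364.] 31.0 735.5 [ 0.6492 -0.0288  0.036 ]
wrist [485.5 364. ] 31.2 770.5 [ 0.2621 -0.0639  0.036 ]
wrist [322.4 217.5] 32.2 3148.0 [ 0.4714 -0.2227  0.036 ]
scene [174.5 291.5] 16.7 797.5 [ 0.4629 -0.2233  0.036 ]
scene [418.7 246.3] 14.4 574.5 [0.5477 0.3135 0.036 ]
scene [356.5 238. ] 14.1 545.0 [0.4641 0.1987 0.036 ]
units shift [-0.22 -3.16 13.07] turn [ 0.08 -0.01 -0.1 ] rows>= 13.1
```

View pics/g_wrist.png

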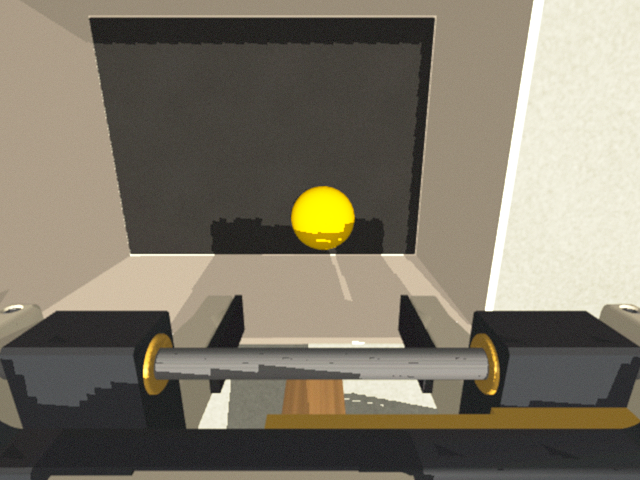

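carry_out(deltas=[[0,-0.1,0.6,0,0,-0.1],[0,-0.25,1,0,0,0],[0,-0.25,1,0,0,0],[0,-0.25,1,0,0,0],[0,-0.25,1,0,0,0]])

```text
t: 12.2
eef_pos: [0.496, -0.0313, 0.2265]
ee_rot: [1.648, 1.559, -2.98]
force: [1.9, 0.2, -0.1]
width: 0.0769
```

carry_out(deltas=[[0,-0.25,1,0,0,0],[0,-0.25,1,0,0,0],[0,-0.25,1,0,0,0],[0,-0.25,1,0,0,0],[0,-0.25,1,0,0,0]])

```text
t: 12.7
eef_pos: [0.525, 0.1794, 0.2194]
ee_rot: [1.794, 1.548, -2.834]
force: [0.5, -0.9, -0.4]
width: 0.0771
```

```bash
python3 -c "
from bk import *
st();go([.550,.312,.20],np.radians(-175))"
```

```text
t 12.7 p [0.525  0.1794 0.2194] x [-0.022 -0.007 -1.   ] yaw(y) -175.19 F [ 0.52 -0.92 -0.36] w 0.0771 q [ 0.68  0.18 -0.25 -0.01 -1.17 -0.59]
units shift [ 0.45 -0.91  3.25] turn [-0.05 -0.07 -0.32] rows>= 3.3
```

carry_out(deltas=[[0,-0.3,1,0,-0.07,-0.3],[0,-0.3,1,0,0,0],[0,-0.2,0.6,0,0,0],[0,0,0,0,0,0]])

```text
t: 13.1
eef_pos: [0.546, 0.2933, 0.2116]
ee_rot: [2.146, 1.559, -2.479]
force: [-0.5, -0.8, -0.7]
width: 0.0769
```

```bash
python3 lk.py wrist,scene,top;python3 -c "
from bk import *
go([.550,.312,.11],np.radians(-175))"
```

```text
t 13.1 p [0.546  0.2933 0.2116] x [-0.009 -0.007 -1.   ] yaw(y) -174.96 F [-0.51 -0.76 -0.75] w 0.0769 q [ 0.81  0.29 -0.13 -0.   -1.17 -0.72]
wrist [452.5 423.5] 186.5 5387.0 [0.3681 0.5186 0.036 ]
wrist [486. 364.] 30.6 716.5 [0.3474 0.4347 0.036 ]
wrist [156.5 364. ] 30.5 731.5 [0.7094 0.4637 0.036 ]
wrist [313.6 242.8] 32.7 3208.0 [0.5492 0.3111 0.036 ]
wrist [416.5 127. ] 38.7 4215.5 [0.4664 0.1957 0.036 ]
scene [174.6 291. ] 16.9 817.5 [ 0.4616 -0.2227  0.036 ]
scene [418.7 246.3] 14.4 578.5 [0.5476 0.3136 0.036 ]
scene [357.  238.1] 14.1 542.5 [0.4649 0.1993 0.036 ]
top [229.8 302.3] 15.3 689.0 [0.4671 0.1976 0.036 ]
top [438.5 296. ] 16.8 778.0 [ 0.471 -0.226  0.036]
top [174.  262.9] 15.2 438.0 [0.5491 0.3102 0.036 ]
units shift [ 2.56 -0.18  0.55] turn [-0.02 -0.09 -0.13] rows>= 2.6
```

Ball at (0.549, 0.311).

carry_out(deltas=[[0.5,-0.13,0.55,0,-0.09,-0.13],[0.8,0,0,0,0,0],[0.8,0,0,0,0,0],[0.5,0,0,0,0,0],[0,0,0,0,0,0]])

```text
t: 13.75
eef_pos: [0.5491, 0.3068, 0.1071]
ee_rot: [-0.831, 1.568, 0.82]
force: [-0.6, -0.5, -0.6]
width: 0.0771
```

```bash
python3 -c "
from bk import *
st();go([.549,.311,.026],np.radians(-175))"
```

```text
t 13.75 p [0.5491 0.3068 0.1071] x [ 0.002  0.002 -1.   ] yaw(y) -175.41 F [-0.58 -0.53 -0.57] w 0.0771 q [ 0.82  0.38 -0.25 -0.   -0.94 -0.74]
units shift [ 2.03 -0.    0.1 ] turn [-0.1   0.02  0.03] rows>= 2.0
```

carry_out(deltas=[[0.6,0,0.1,0,0,0],[0.7,0,0,0,0,0],[0.5,0.03,0,0,0,0.1],[0.2,0.03,0,0,0,0.1],[0,0,0,0,0,0]])

```text
t: 14.25
eef_pos: [0.5496, 0.3082, 0.0318]
ee_rot: [0.916, 1.563, 2.564]
force: [-0.6, -0.4, -0.1]
width: 0.077
```

```bash
python3 -c "
from bk import *
st();go([.549,.311,.026],np.radians(-175))"
```

```text
t 14.25 p [0.5496 0.3082 0.0318] x [-0.007  0.005 -1.   ] yaw(y) -175.61 F [-0.56 -0.39 -0.06] w 0.077 q [ 0.82  0.47 -0.31 -0.01 -0.8  -0.73]
units shift [0.15 0.01 0.07] turn [-0.15  0.07 -0.09] rows>= 0.2
```

carry_out(deltas=[[0.1,0,0.07,0,0.07,-0.05],[0.1,0,0,0,0,0],[0.05,0,0,0,0,0],[0,0,0,0,0,0]])

```text
t: 14.65
eef_pos: [0.5515, 0.3124, 0.0256]
ee_rot: [-0.643, 1.567, 1.004]
force: [0.6, 0.7, 0.2]
width: 0.0771
```

carry_out(deltas=[[0,0,0,0,0,0],[0,0,0,0,0,0],[0,0,0,0,0,0],[0,0,0,0,0,0]], hand=1)

```text
t: 15.05
eef_pos: [0.5517, 0.3128, 0.0265]
ee_rot: [-0.692, 1.566, 0.956]
force: [0.2, -0.5, -0.8]
width: 0.0633
```

```bash
python3 -c "
from bk import *
st();heldball(shot('wrist'));go([.550,.312,.25],np.radians(-175))"
```

```text
t 15.05 p [0.5517 0.3128 0.0265] x [ 0.003  0.004 -1.   ] yaw(y) -175.59 F [ 0.23 -0.46 -0.79] w 0.0633 q [ 0.82  0.48 -0.31 -0.   -0.78 -0.74]
ball in tool [-0.0239  0.084  -0.1067] (565.737060546875, 63.13576126098633) 96.71401977539062
units shift [-5.59  0.03  0.01] turn [-0.15  0.06  0.05] rows>= 5.6
```

carry_out(deltas=[[-0.3,0,0,0,0,0],[-0.8,0,0,-0.1,0,0],[-1,0,0,0,0,0],[-1,0,0,0,0,0],[-1,0,0,0,0,0]])

```text
t: 15.6
eef_pos: [0.5482, 0.3092, 0.1917]
ee_rot: [2.117, 1.562, -2.512]
force: [1.1, 1.1, -0.5]
width: 0.0632
```

carry_out(deltas=[[-0.9,0,0,0,0,0],[-0.5,0,0,0,0,0],[0,0,0,0,0,0]])

```text
t: 15.9
eef_pos: [0.5505, 0.3102, 0.2609]
ee_rot: [-0.948, 1.566, 0.706]
force: [-0.6, 0.1, -0.8]
width: 0.0635
```

```bash
python3 -c "
from bk import *
st();heldball(shot('wrist'));p=B(.055,.07);print(p);go([*p,.25],np.radians(-175))"
```

```text
t 15.9 p [0.5505 0.3102 0.2609] x [ 0.004  0.003 -1.   ] yaw(y) -175.19 F [-0.64  0.08 -0.79] w 0.0635 q [ 0.82  0.27 -0.04  0.   -1.26 -0.74]
ball in tool [-0.0093  0.0009 -0.0001] (321.49322509765625, 319.9613342285156) 69.75521850585938
[ 0.58212936 -0.2125033 ]
units shift [  0.21   0.3  -13.08] turn [-0.05  0.03  0.04] rows>= 13.1
```

carry_out(deltas=[[0,0,-0.6,0,0,0],[0,0,-1,0,0,0],[0,0,-1,0,0,0],[0,0,-1,0,0,0],[0,0,-1,0,0,0]])

```text
t: 16.45
eef_pos: [0.5625, 0.1243, 0.2545]
ee_rot: [1.495, 1.566, -3.127]
force: [0.3, 0.3, -0.3]
width: 0.063
```

carry_out(deltas=[[0,0,-1,0,0,0],[0,0,-1,0,0,0],[0,0,-1,0,0,0],[0,0,-1,0,0,0],[0,0,-1,0,0,0]])

```text
t: 16.95
eef_pos: [0.5761, -0.0835, 0.2497]
ee_rot: [1.572, 1.557, -3.05]
force: [0.7, 0.0, -0.5]
width: 0.0633
```

```bash
python3 -c "
from bk import *
st();p=B(.055,.07);go([*p,.25],np.radians(-175))"
```

```text
t 16.95 p [ 0.5761 -0.0835  0.2497] x [-0.013 -0.001 -1.   ] yaw(y) -174.78 F [ 0.73  0.   -0.47] w 0.0633 q [ 0.19  0.2  -0.15 -0.   -1.23 -0.1 ]
units shift [-0.01  0.14 -3.23] turn [ 0.06 -0.   -0.19] rows>= 3.2
```

carry_out(deltas=[[0,0.1,-1,0,0,-0.2],[0,0.05,-1,0,0,0],[0,0,-0.7,0,0,0],[0,0,-0.3,0,0,0],[0,0,0,0,0,0]])

```text
t: 17.45
eef_pos: [0.5764, -0.2126, 0.2437]
ee_rot: [1.374, 1.561, 3.03]
force: [-0.1, 0.5, 0.1]
width: 0.0636
```

```bash
python3 lk.py wrist g2; python3 -c "
from bk import *
p=B(.055,.07);go([*p,.08],np.radians(-175))"
```

```text
t 17.45 p [ 0.5764 -0.2126  0.2437] x [-0.01   0.001 -1.   ] yaw(y) -175.12 F [-0.15  0.52  0.06] w 0.0636 q [-0.04  0.26 -0.09 -0.   -1.23  0.12]
wrist [425. 427.] 191.0 5852.0 [0.4148 0.0548 0.036 ]
wrist [321. 380.] 36.0 543.0 [ 0.556  -0.0078  0.036 ]
wrist [458.5 364. ] 30.7 660.5 [ 0.3909 -0.0439  0.036 ]
wrist [183.5 364. ] 30.7 629.5 [ 0.7234 -0.0182  0.036 ]
wrist [321.  319.8] 69.9 11059.5 [ 0.5631 -0.0911  0.036 ]
wrist [420.6 214.9] 32.6 3117.0 [ 0.469  -0.2235  0.036 ]
units shift [ 4.09 -0.18 -0.04] turn [-0.02  0.03 -0.14] rows>= 4.1
```

carry_out(deltas=[[0.5,-0.18,-0.04,0,0,-0.15],[0.8,0,0,0,0,0],[1,0,0,0,0,0],[1,0,0,0,0,0],[0.5,0,0,0,0,0]])

```text
t: 18.0
eef_pos: [0.5867, -0.2066, 0.0909]
ee_rot: [-1.427, 1.561, 0.235]
force: [-0.3, -0.4, 0.1]
width: 0.0631
```

```bash
python3 -c "
from bk import *
st();p=B(.055,.07);go([*p,.035],np.radians(-175))"
```

```text
t 18.0 p [ 0.5867 -0.2066  0.0909] x [ 0.01   0.002 -1.   ] yaw(y) -174.81 F [-0.31 -0.43  0.07] w 0.0631 q [-0.03  0.38 -0.29 -0.   -0.89  0.12]
units shift [ 1.4   0.14 -0.14] turn [0.05 0.02 0.14] rows>= 1.4
```

carry_out(deltas=[[0.6,0.14,-0.14,0,0,0.14],[0.45,0,0,0,0,0],[0.2,0,0,0,0,0],[0.05,0,0,0,0,0],[0,0,0,0,0,0]])

```text
t: 18.5
eef_pos: [0.5797, -0.2058, 0.0334]
ee_rot: [1.143, 1.563, 2.811]
force: [0.7, 0.1, -0.6]
width: 0.0635
```

carry_out(deltas=[[0,0,0,0,0,0],[0,0,0,0,0,0],[0,0,0,0,0,0]], hand=0.12)

```text
t: 18.8
eef_pos: [0.5819, -0.2054, 0.0366]
ee_rot: [0.787, 1.568, 2.457]
force: [-0.9, -0.1, 0.6]
width: 0.076
```

carry_out(deltas=[[-0.3,0,0,0,0,0],[-0.6,0,0,0,0,0],[-0.8,0,0,0,0,0],[-1,0,0,0,0,0],[-1,0,0,0,0,0]])

```text
t: 19.3
eef_pos: [0.5791, -0.206, 0.1887]
ee_rot: [1.215, 1.561, 2.883]
force: [1.6, -0.1, 0.1]
width: 0.0771
```

carry_out(deltas=[[-0.8,0,0,0,0,0],[-0.5,0,0,0,0,0],[0,0,0,0,0,0]])

```text
t: 19.6
eef_pos: [0.5819, -0.2076, 0.2549]
ee_rot: [-1.72, 1.565, -0.052]
force: [-0.5, -0.4, -0.1]
width: 0.0772
```

```bash
python3 lk.py top,wrist,scene i;python3 -c "
from bk import *
go([.467,.197,.24],np.radians(-175))"
```

```text
t 19.6 p [ 0.5819 -0.2076  0.2549] x [ 0.005 -0.    -1.   ] yaw(y) -174.43 F [-0.54 -0.4  -0.11] w 0.0772 q [-0.03  0.25 -0.08  0.   -1.24  0.12]
top [230.3 302.4] 15.4 688.0 [0.4668 0.1967 0.036 ]
top [438.5 296. ] 16.8 690.5 [ 0.471 -0.226  0.036]
wrist [452. 424.] 187.0 5799.5 [0.3815 0.0566 0.036 ]
wrist [484. 364.] 31.0 766.5 [ 0.3616 -0.0392  0.036 ]
wrist [156.5 364. ] 30.9 736.5 [0.7672 0.0011 0.036 ]
wrist [322.9 216.3] 30.7 2829.5 [ 0.5793 -0.2061  0.036 ]
wrist [427.  210.6] 32.2 3023.5 [ 0.4686 -0.2233  0.036 ]
scene [194.5 321. ] 15.7 283.5 [ 0.5572 -0.2066  0.036 ]
scene [174.7 291.1] 17.0 824.0 [ 0.4619 -0.2226  0.036 ]
scene [356.9 238.2] 14.1 541.5 [0.4649 0.1991 0.036 ]
units shift [ 0.27  1.84 10.32] turn [ 0.14  0.02 -0.01] rows>= 10.3
```

carry_out(deltas=[[0,0.1,0.6,0.1,0,0],[0,0.2,1,0,0,0],[0,0.2,1,0,0,0],[0,0.2,1,0,0,0],[0,0.2,1,0,0,0]])

```text
t: 20.25
eef_pos: [0.523, -0.0259, 0.2427]
ee_rot: [1.49, 1.556, 3.142]
force: [1.1, 0.5, 0.5]
width: 0.0774
```

carry_out(deltas=[[0,0.2,1,0,0,0],[0,0.2,1,0,0,0],[0,0.2,1,0,0,0],[0,0.2,1,0,0,0],[0,0,0.5,0,0,0]])

```text
t: 20.75
eef_pos: [0.4689, 0.1573, 0.2375]
ee_rot: [1.667, 1.545, -2.964]
force: [0.7, 0.3, -0.5]
width: 0.077
```

```bash
python3 lk.py wrist,scene;python3 -c "
from bk import *
go([.466,.197,.11],np.radians(-175))"
```

```text
t 20.75 p [0.4689 0.1573 0.2375] x [-0.025 -0.005 -1.   ] yaw(y) -175.35 F [ 0.7   0.32 -0.52] w 0.077 q [ 0.71  0.07 -0.33 -0.01 -1.19 -0.62]
wrist [452.5 423.5] 186.5 5373.5 [0.2729 0.4118 0.036 ]
wrist [158.  364.5] 30.3 716.0 [0.6396 0.3454 0.036 ]
wrist [485.5 364.3] 30.5 715.0 [0.2502 0.3211 0.036 ]
wrist [314.  255.1] 29.8 2681.5 [0.4671 0.1969 0.036 ]
scene [195.  321.5] 16.3 304.0 [ 0.5588 -0.2061  0.036 ]
scene [174.8 291.3] 16.9 817.5 [ 0.4624 -0.2226  0.036 ]
scene [356.5 238.5] 14.1 545.5 [0.4656 0.1978 0.036 ]
units shift [ 3.18 -0.08  1.  ] turn [-0.07 -0.04 -0.37] rows>= 3.2
```

carry_out(deltas=[[0.3,-0.08,0.8,-0.07,-0.04,-0.37],[0.7,0,0.1,0,0,0],[0.9,0,0,0,0,0],[0.6,0,0,0,0,0],[0.3,0,0,0,0,0]])

```text
t: 21.35
eef_pos: [0.4684, 0.1924, 0.1194]
ee_rot: [2.487, 1.568, -2.137]
force: [-0.2, -0.2, 0.2]
width: 0.0772
```

```bash
python3 -c "
from bk import *
st();go([.466,.197,.026],np.radians(-175))"
```

```text
t 21.35 p [0.4684 0.1924 0.1194] x [-0.002 -0.003 -1.   ] yaw(y) -174.94 F [-0.18 -0.2   0.21] w 0.0772 q [ 0.78  0.18 -0.5   0.   -0.89 -0.69]
units shift [2.34 0.04 0.12] turn [ 0.02 -0.03 -0.03] rows>= 2.3
```

carry_out(deltas=[[0.6,0.03,0.12,0,0,0],[0.7,0,0,0,0,0],[0.6,0,0,0,0,0],[0.3,0.03,0,0,0,0],[0,0,0,0,0,0]])

```text
t: 21.85
eef_pos: [0.4624, 0.1905, 0.0228]
ee_rot: [2.303, 1.557, -2.324]
force: [-0.1, 1.6, 2.6]
width: 0.0769
```

```bash
python3 -c "
from bk import *
st();go([.467,.197,.026],np.radians(-175))"
```

```text
t 21.85 p [0.4624 0.1905 0.0228] x [-0.01 -0.01 -1.  ] yaw(y) -175.11 F [-0.05  1.64  2.56] w 0.0769 q [ 0.78  0.32 -0.61  0.   -0.66 -0.7 ]
units shift [-0.08 -0.13  0.15] turn [-0.03 -0.14 -0.15] rows>= 0.2
```

carry_out(deltas=[[-0.1,-0.13,0.15,0,-0.14,-0.15],[0,0,0,0,0,0]])

```text
t: 22.05
eef_pos: [0.4672, 0.1963, 0.0268]
ee_rot: [2.116, 1.57, -2.512]
force: [-0.9, 0.2, 0.2]
width: 0.077
```

carry_out(deltas=[[0,0,0,0,0,0],[0,0,0,0,0,0],[0,0,0,0,0,0],[0,0,0,0,0,0]], hand=1)

```text
t: 22.45
eef_pos: [0.4678, 0.1965, 0.0288]
ee_rot: [-0.738, 1.569, 0.917]
force: [-0.1, 0.2, -0.3]
width: 0.0631
```

```bash
python3 -c "
from bk import *
st();heldball(shot('wrist'));go([.467,.197,.25],np.radians(-175))"
```

```text
t 22.45 p [0.4678 0.1965 0.0288] x [ 0.001  0.001 -1.   ] yaw(y) -175.17 F [-0.11  0.23 -0.3 ] w 0.0631 q [ 0.79  0.31 -0.6  -0.   -0.66 -0.7 ]
ball in tool [-0.0073  0.0007  0.0021] (321.0485534667969, 321.91192626953125) 68.69654083251953
units shift [-5.53  0.01  0.02] turn [-0.04  0.02  0.02] rows>= 5.5
```

carry_out(deltas=[[-0.3,0,0,0,0,0],[-0.8,0,0,0,0,0],[-1,0,0,0,0,0],[-1,0,0,0,0,0],[-1,0,0,0,0,0]])

```text
t: 23.0
eef_pos: [0.4641, 0.1933, 0.1957]
ee_rot: [2.176, 1.56, -2.452]
force: [1.4, 0.5, -0.6]
width: 0.0632
```

carry_out(deltas=[[-0.9,0,0,0,0,0],[-0.5,0,0,0,0,0],[0,0,0,0,0,0]])

```text
t: 23.3
eef_pos: [0.466, 0.1942, 0.2638]
ee_rot: [-1.389, 1.569, 0.267]
force: [0.5, -0.5, -0.9]
width: 0.0635
```

```bash
python3 -c "
from bk import *
st();heldball(shot('wrist'));p=B(0,-.015);print(p);go([*p,.25],np.radians(-175))"; python3 lk.py top
```

```text
t 23.3 p [0.466  0.1942 0.2638] x [ 0.002  0.    -1.   ] yaw(y) -175.15 F [ 0.47 -0.53 -0.87] w 0.0635 q [ 0.79  0.05 -0.3   0.   -1.22 -0.7 ]
ball in tool [-0.0067  0.0007  0.0022] (321.1374816894531, 321.3504943847656) 68.45207977294922
[ 0.53505949 -0.30213827]
units shift [  0.31  -0.68 -12.51] turn [-0.04 -0.    0.01] rows>= 12.5
t 23.35 p [0.4656 0.194  0.2625] x [ 0. -0. -1.] yaw(y) -175.16 F [ 0.09  0.18 -0.88] w 0.0633 q [ 0.79  0.05 -0.3   0.   -1.22 -0.7 ]
top [227. 309.] 12.0 89.5 [0.4536 0.2035 0.036 ]
top [438.6 296. ] 16.7 780.5 [ 0.4709 -0.2262  0.036 ]
top [428.7 243. ] 16.4 690.5 [ 0.5792 -0.2096  0.036 ]
```

carry_out(deltas=[[0,0,-0.6,0,0,0],[0,-0.05,-1,0,0,0],[0,-0.05,-1,0,0,0],[0,-0.05,-1,0,0,0],[0,-0.05,-1,0,0,0]])

```text
t: 23.9
eef_pos: [0.4849, 0.0079, 0.2549]
ee_rot: [1.895, 1.557, -2.725]
force: [0.9, 0.1, -0.7]
width: 0.0634
```

carry_out(deltas=[[0,-0.05,-1,0,0,0],[0,-0.05,-1,0,0,0],[0,-0.05,-1,0,0,0],[0,-0.05,-1,0,0,0],[0,-0.05,-1,0,0,0]])

```text
t: 24.4
eef_pos: [0.5081, -0.1986, 0.2486]
ee_rot: [1.682, 1.545, -2.938]
force: [1.7, 0.7, -0.3]
width: 0.0632
```

```bash
python3 -c "
from bk import *
st();p=B(0,-.015);go([*p,.25],np.radians(-175))"
```

```text
t 24.4 p [ 0.5081 -0.1986  0.2486] x [-0.026 -0.005 -1.   ] yaw(y) -174.71 F [ 1.69  0.72 -0.31] w 0.0632 q [-0.01  0.15 -0.23  0.01 -1.22  0.1 ]
units shift [-0.04 -0.43 -2.64] turn [ 0.07 -0.04 -0.37] rows>= 2.6
```

carry_out(deltas=[[0,-0.2,-1,0,0,-0.37],[0,-0.1,-0.8,0,0,0],[0,-0.1,-0.4,0,0,0],[0,0,0,0,0,0]])

```text
t: 24.8
eef_pos: [0.5289, -0.2919, 0.241]
ee_rot: [1.478, 1.559, 3.135]
force: [-0.1, 0.8, -1.4]
width: 0.0634
```

```bash
python3 lk.py wrist k; python3 -c "
from bk import *
p=B(0,-.015);go([*p,.08],np.radians(-175))"
```

```text
t 24.8 p [ 0.5289 -0.2919  0.241 ] x [-0.012  0.    -1.   ] yaw(y) -175.03 F [-0.07  0.8  -1.4 ] w 0.0634 q [-0.18  0.24 -0.12  0.   -1.22  0.27]
wrist [424.5 427.5] 191.5 5804.5 [ 0.3682 -0.0266  0.036 ]
wrist [321.5 379.5] 36.5 610.0 [ 0.5075 -0.0904  0.036 ]
wrist [458.5 364. ] 30.7 675.0 [ 0.3441 -0.1254  0.036 ]
wrist [184. 364.] 30.6 686.0 [ 0.6734 -0.0999  0.036 ]
wrist [316.1 301.4] 81.8 12478.0 [ 0.5227 -0.195   0.036 ]
units shift [ 4.02 -0.19 -0.3 ] turn [-0.    0.02 -0.17] rows>= 4.0
```

View pics/k_wrist.png

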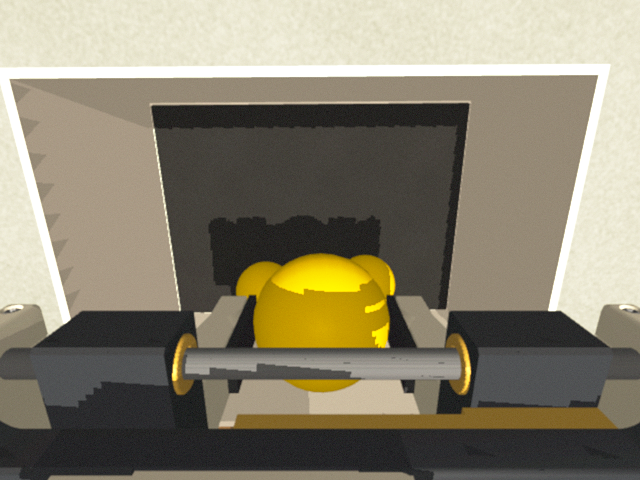

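carry_out(deltas=[[0.5,-0.15,-0.3,0,0,-0.17],[0.8,0,0,0,0,0],[1,0,0,0,0,0],[1,0,0,0,0,0],[0.5,0,0,0,0,0]])

```text
t: 25.35
eef_pos: [0.5368, -0.2973, 0.0869]
ee_rot: [-1.449, 1.565, 0.213]
force: [-1.0, -0.0, -0.8]
width: 0.0631
```

```bash
python3 -c "
from bk import *
st();p=B(0,-.015);go([*p,.038],np.radians(-175))"
```

```text
t 25.35 p [ 0.5368 -0.2973  0.0869] x [ 0.005  0.001 -1.   ] yaw(y) -174.78 F [-1.   -0.05 -0.83] w 0.0631 q [-0.19  0.38 -0.31 -0.   -0.88  0.28]
units shift [ 1.22  0.06 -0.12] turn [0.05 0.01 0.08] rows>= 1.2
```

carry_out(deltas=[[0.5,0.06,-0.1,0,0,0.08],[0.4,0,0,0,0,0],[0.1,0,0,0,0,0],[0.05,0,0,0,0,0],[0,0,0,0,0,0]])

```text
t: 25.85
eef_pos: [0.5316, -0.2946, 0.0396]
ee_rot: [1.094, 1.561, 2.762]
force: [-0.4, 0.5, -0.4]
width: 0.0633
```

```bash
python3 -c "
from bk import *
st();p=B(0,-.015);go([*p,.037],np.radians(-175))"
```

```text
t 25.85 p [ 0.5316 -0.2946  0.0396] x [-0.009  0.004 -1.   ] yaw(y) -174.47 F [-0.39  0.49 -0.44] w 0.0633 q [-0.19  0.43 -0.35 -0.   -0.8   0.28]
units shift [ 0.06 -0.07 -0.2 ] turn [ 0.13  0.06 -0.12] rows>= 0.2
```

carry_out(deltas=[[0.06,0,0,0,0,0],[0,0,0,0,0,0]])

```text
t: 26.05
eef_pos: [0.5328, -0.2943, 0.0389]
ee_rot: [1.034, 1.564, 2.702]
force: [-0.6, -0.3, -1.1]
width: 0.0633
```

carry_out(deltas=[[0,0,0,0,0,0],[0,0,0,0,0,0],[0,0,0,0,0,0]], hand=0.12)

```text
t: 26.35
eef_pos: [0.5339, -0.2948, 0.0407]
ee_rot: [0.885, 1.567, 2.553]
force: [0.3, -0.7, -0.2]
width: 0.0766
```

carry_out(deltas=[[-0.3,0,0,0,0,0],[-0.6,0,0,0,0,0],[-0.8,0,0,0,0,0],[-1,0,0,0,0,0],[-1,0,0,0,0,0]])

```text
t: 26.85
eef_pos: [0.5308, -0.2946, 0.191]
ee_rot: [1.149, 1.556, 2.816]
force: [1.2, -0.6, -0.1]
width: 0.0772
```

carry_out(deltas=[[-0.8,0,0,0,0,0],[-0.5,0,0,0,0,0],[0,0,0,0,0,0]])

```text
t: 27.15
eef_pos: [0.5335, -0.2963, 0.256]
ee_rot: [1.813, 1.57, -2.803]
force: [-0.3, -0.0, 0.3]
width: 0.0775
```

```bash
python3 lk.py top,scene m
```

```text
t 27.15 p [ 0.5335 -0.2963  0.256 ] x [-0.001 -0.    -1.   ] yaw(y) -174.46 F [-0.26 -0.01  0.28] w 0.0775 q [-0.19  0.24 -0.09  0.   -1.24  0.28]
scene [195. 321.] 15.2 248.0 [ 0.5576 -0.2058  0.036 ]
scene [145.1 323.3] 18.0 914.5 [ 0.5239 -0.2944  0.036 ]
scene [175.  291.5] 16.7 792.0 [ 0.4633 -0.2223  0.036 ]
```

View pics/m_scene.png

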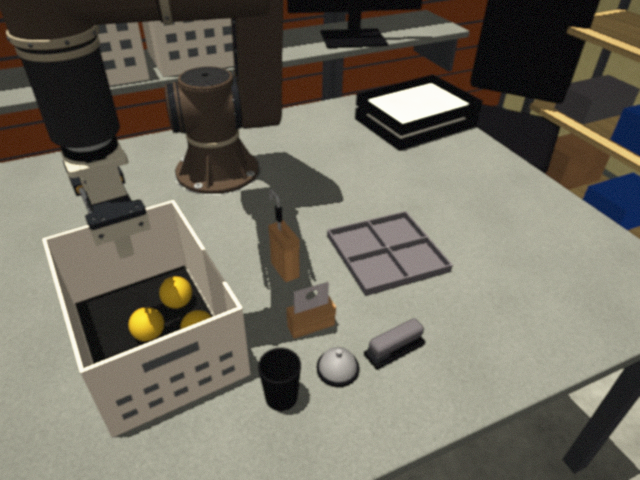

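View pics/m_top.png

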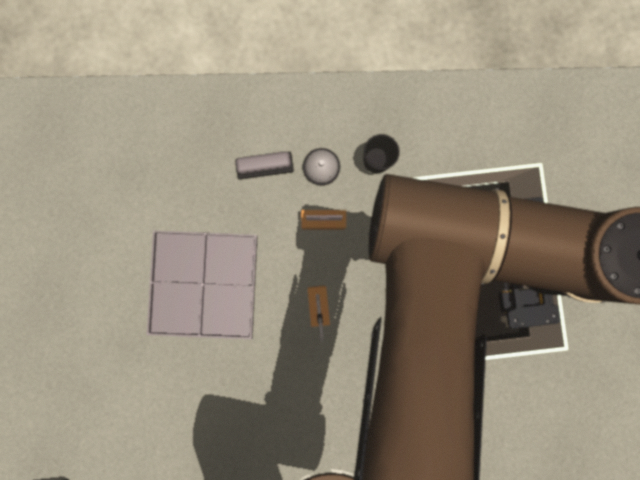

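```bash
python3 - <<'E'
from h import *
f=shot("top")
P=[onz(f,280+u/3.7,190+v/3.7,.11) for u,v in [(101,362),(168,356),(185,500),(112,507)]]
P=np.array(P);print(np.round(P,4),P.mean(0).round(4))
d1=P[0]-P[3];d2=P[1]-P[2]; print("yaw",[np.degrees(np.arctan2(d[1],d[0])).round(1) for d in (d1,d2)],np.linalg.norm(d1),np.linalg.norm(d2))
for p in [(97,101),(232,98)]: print("tagtop",np.round(onz(f,280+p[0]/3.7,190+p[1]/3.7,.11),4))
Q=np.array([onz(f,280+u/3.7,190+v/3.7,.055) for u,v in [(78,73),(245,73),(245,137),(80,140)]]);print(np.round(Q,4),Q.mean(0))
for p in [(149,490),(152,553)]: print("bend",np.round(onz(f,280+p[0]/3.7,190+p[1]/3.7,.188),4))
c=P.mean(0)
go([c[0]-.02,c[1],.30],np.radians(-90+0))
E
```

```text
[[ 0.4946  0.0394  0.11  ]
 [ 0.497   0.0047  0.11  ]
 [ 0.4229 -0.0025  0.11  ]
 [ 0.4201  0.0352  0.11  ]] [0.4587 0.0192 0.11  ]
yaw [np.float64(3.3), np.float64(5.5)] 0.07455339646817026 0.07437180367502516
tagtop [0.6301 0.0389 0.11  ]
tagtop [ 0.6302 -0.0315  0.11  ]
[[ 0.6506  0.0495  0.055 ]
 [ 0.6489 -0.0416  0.055 ]
 [ 0.6138 -0.0408  0.055 ]
 [ 0.614   0.0491  0.055 ]] [0.6318281  0.00403333 0.055     ]
bend [0.4344 0.0167 0.188 ]
bend [0.4044 0.0159 0.188 ]
units shift [-1.18  1.57  8.06] turn [-21.12   0.1   -0.04] rows>= 21.1
```

carry_out(deltas=[[-0.4,0,0.8,-1,0,0],[-0.4,0.07,1,-1,0,0],[-0.3,0.14,1,-1,0,0],[0,0.2,1,-1,0,0],[0,0.28,1,-1,0,0]], hand=0.3)

```text
t: 27.8
eef_pos: [0.456, -0.1158, 0.289]
ee_rot: [0.956, 1.546, 2.977]
force: [0.3, 1.5, 0.5]
width: 0.0611
```

carry_out(deltas=[[0,0,0,-1,0,0],[0,0,0,-1,0,0],[0,0,0,-1,0,0],[0,0,0,-1,0,0],[0,0,0,-1,0,0]])

```text
t: 28.3
eef_pos: [0.4495, -0.1112, 0.2845]
ee_rot: [0.6, 1.537, 2.992]
force: [0.2, 0.6, 0.8]
width: 0.0616
```

carry_out(deltas=[[0,0,0,-1,0,0],[0,0,0,-1,0,0],[0,0,0,-1,0,0],[0,0,0,-1,0,0],[0,0,0,-1,0,0]])

```text
t: 28.8
eef_pos: [0.4455, -0.1111, 0.2779]
ee_rot: [0.295, 1.524, 3.05]
force: [0.2, -0.3, 0.7]
width: 0.0614
```

carry_out(deltas=[[0,0,0,-1,0,0],[0,0,0,-1,0,0],[0,0,0,-1,0,0],[0,0,0,-1,0,0],[0,0,0,-1,0,0]])

```text
t: 29.3
eef_pos: [0.4414, -0.1112, 0.2712]
ee_rot: [-0.036, 1.51, 3.083]
force: [-0.1, 0.4, -0.4]
width: 0.0614
```

```bash
python3 -c "
from bk import *
st();go([.4383,.0176,.29],np.radians(-85.6))"
```

```text
t 29.3 p [ 0.4414 -0.1112  0.2712] x [-0.061  0.004 -0.998] yaw(y) -91.31 F [-0.14  0.43 -0.35] w 0.0614 q [ 0.18 -0.   -0.33 -0.01 -1.3   1.38]
units shift [-0.45 -3.22  0.18] turn [-1.43  0.87  0.08] rows>= 3.2
```

carry_out(deltas=[[-0.15,-0.8,0.05,-0.5,0.45,0],[-0.15,-0.8,0.05,-0.5,0.45,0],[-0.1,-0.8,0,0,0,0],[0,-0.7,0,0,0,0],[0,0,0,0,0,0]])

```text
t: 29.8
eef_pos: [0.4314, 0.0148, 0.2814]
ee_rot: [-0.199, 1.561, 2.991]
force: [0.9, 0.0, -0.0]
width: 0.0614
```

```bash
python3 -c "
from bk import *
st();go([.4383,.0176,.29],np.radians(-85.6));f=shot('wrist','n');print(proj(f,[.4383,.0176,.145]),proj(f,[.42,.016,.188]));f=shot('scene');cv2.imwrite('pics/n2.png',cv2.resize(f['pixels'][150:350,200:400,::-1],None,fx=3,fy=3,interpolation=2))"
```

```text
t 29.8 p [0.4314 0.0148 0.2814] x [-0.01   0.001 -1.   ] yaw(y) -87.27 F [ 0.87  0.03 -0.04] w 0.0614 q [ 0.49 -0.09 -0.39 -0.01 -1.28  1.13]
units shift [-0.22 -0.06 -0.17] turn [-0.42  0.14  0.03] rows>= 0.4
(np.float64(318.93546792498995), np.float64(225.90717496966465)) (np.float64(319.5985629104653), np.float64(264.1178386810725))
```

View pics/n.png

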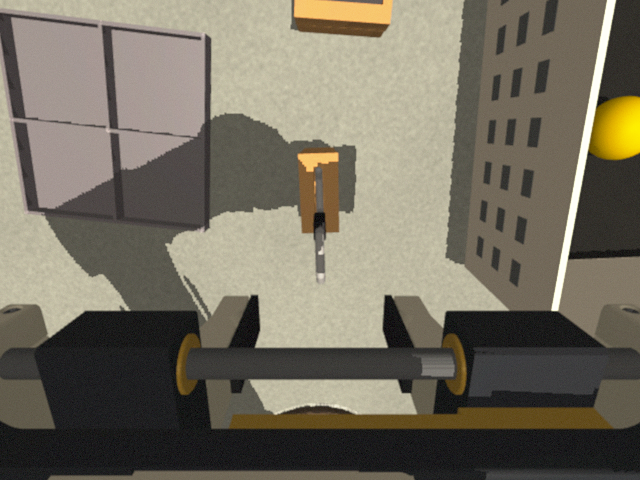

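View pics/n2.png

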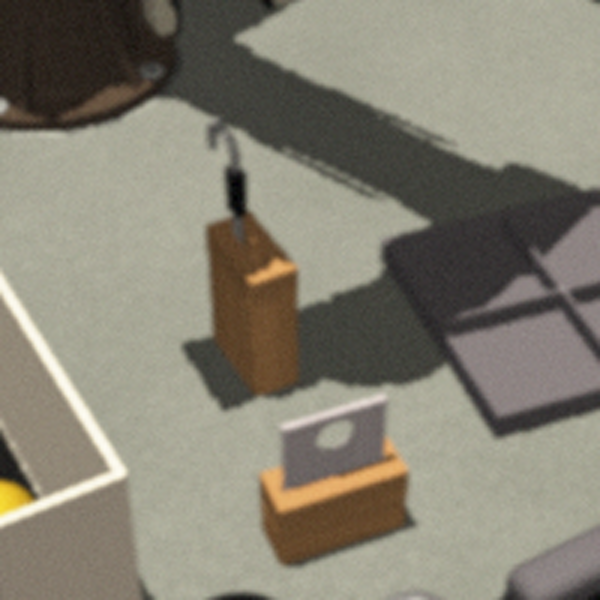

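```bash
python3 - <<'E'
from h import *
f=shot('wrist');st()
sub=f["pixels"][140:300,290:350,::-1];cv2.imwrite("pics/o.png",cv2.resize(sub,None,fx=5,fy=5,interpolation=2)[:800])
p=f["pixels"]
a=onz(f,318.7,170,.1);b=onz(f,320.5,280,.184);print(a,b,np.degrees(np.arctan2(a[1]-b[1],a[0]-b[0])))
go([.4383,.0176,.2],np.radians(-85.6))
E
```

```text
t 29.95 p [0.4317 0.0127 0.2815] x [-0.01   0.001 -1.   ] yaw(y) -87.37 F [ 0.27  0.5  -0.44] w 0.0613 q [ 0.48 -0.09 -0.39 -0.01 -1.28  1.13]
[0.48033158 0.01822734 0.1       ] [0.40528166 0.01294405 0.184     ] 4.026808161948627
units shift [ 2.04 -0.11 -0.19] turn [-0.44  0.14  0.02] rows>= 2.0
```

View pics/o.png

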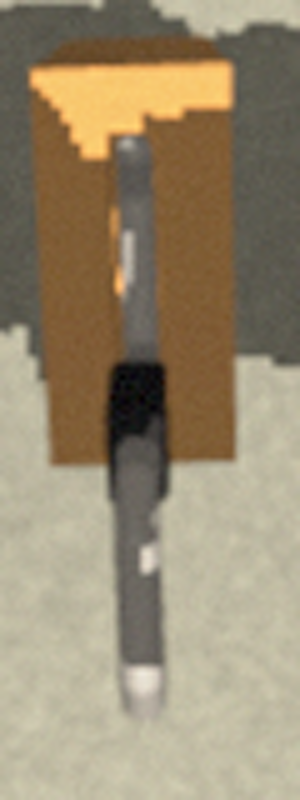

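carry_out(deltas=[[0.5,-0.11,-0.19,-0.44,0.14,0],[0.6,0,0,0,0,0],[0.6,0,0,0,0,0],[0.3,0,0,0,0,0],[0,0,0,0,0,0]])

```text
t: 30.45
eef_pos: [0.4387, 0.013, 0.1972]
ee_rot: [0.068, 1.569, -3.001]
force: [0.3, -0.7, 1.0]
width: 0.0612
```

```bash
python3 - <<'E'
from h import *
st();f=shot('wrist','p')
go([.4383,.0170,.13],np.radians(-85.8))
E
```

```text
t 30.45 p [0.4387 0.013  0.1972] x [-0.002 -0.    -1.   ] yaw(y) -85.87 F [ 0.35 -0.68  1.01] w 0.0612 q [ 0.48 -0.02 -0.52 -0.   -1.07  1.16]
units shift [ 1.7  -0.1   0.01] turn [-0.02  0.02 -0.  ] rows>= 1.7
```

View pics/p.png

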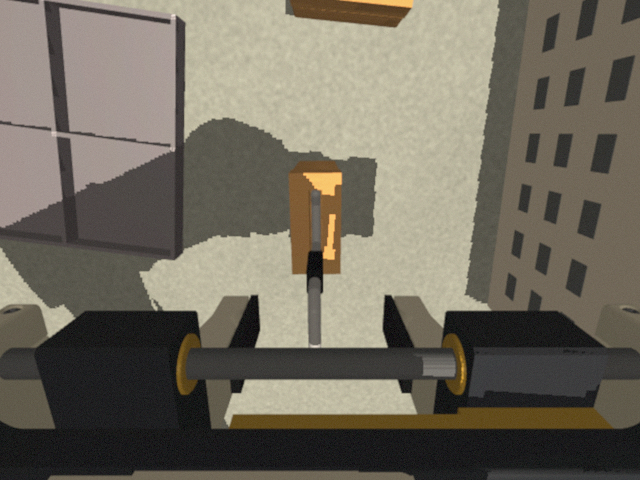

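carry_out(deltas=[[0.5,-0.1,0,0,0,0],[0.5,0,0,0,0,0],[0.4,0,0,0,0,0],[0.2,0,0,0,0,0],[0,0,0,0,0,0]], hand=0.6, newtons=40)

```text
t: 31.0
eef_pos: [0.4421, 0.0156, 0.1362]
ee_rot: [-3.001, 1.566, 0.21]
force: [0.4, -0.4, 0.1]
width: 0.0356
```

```bash
python3 - <<'E'
from h import *
st();f=shot('wrist','p2')
go([.4383,.0165,.13],np.radians(-85.8))
E
```

```text
t 31.0 p [0.4421 0.0156 0.1362] x [ 0.004  0.001 -1.   ] yaw(y) -86.05 F [ 0.44 -0.44  0.07] w 0.0356 q [ 0.48  0.05 -0.61  0.   -0.9   1.15]
units shift [ 0.17 -0.03  0.11] turn [-0.06 -0.08  0.01] rows>= 0.2
```

View pics/p2.png

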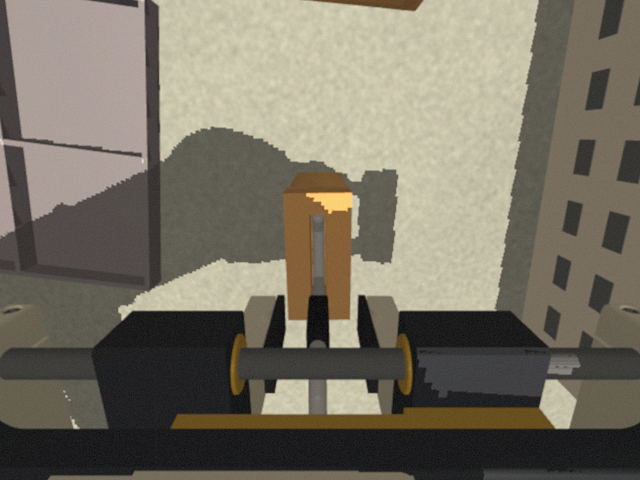

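carry_out(deltas=[[0.1,-0.02,0.1,0,-0.08,0],[0.05,0,0,0,0,0],[0,0,0,0,0,0]])

```text
t: 31.35
eef_pos: [0.4396, 0.0166, 0.1326]
ee_rot: [-2.557, 1.567, 0.653]
force: [0.3, -0.9, -0.2]
width: 0.0351
```

carry_out(deltas=[[0,0,0,0,0,0],[0,0,0,0,0,0],[0,0,0,0,0,0],[0,0,0,0,0,0],[0,0,0,0,0,0]], hand=1)

```text
t: 31.85
eef_pos: [0.4401, 0.0169, 0.1335]
ee_rot: [-2.645, 1.566, 0.566]
force: [0.2, 0.5, -1.0]
width: 0.0098
```

```bash
python3 - <<'E'
from h import *
st();go([.4383,.0165,.13],np.radians(-85.8))
E
```

```text
t 31.85 p [0.4401 0.0169 0.1335] x [ 0.004  0.003 -1.   ] yaw(y) -86.01 F [ 0.22  0.49 -1.02] w 0.0098 q [ 0.49  0.05 -0.62 -0.   -0.9   1.15]
units shift [0.09 0.01 0.05] turn [-0.05 -0.06  0.03] rows>= 0.1
```

carry_out(deltas=[[-0.3,0,0,0,0,0],[-0.5,0,0,0,0,0],[-0.5,0,0,0,0,0],[-0.5,0,0,0,0,0],[-0.2,0,0,0,0,0]])

```text
t: 32.35
eef_pos: [0.4382, 0.0162, 0.2141]
ee_rot: [-0.923, 1.57, 2.288]
force: [-0.2, 0.9, -1.8]
width: 0.0097
```

```bash
python3 - <<'E'
from h import *
st();f=shot('wrist','q');go([.555,.004,.21],np.radians(-90))
E
```

```text
t 32.35 p [0.4382 0.0162 0.2141] x [-0.001  0.001 -1.   ] yaw(y) -86.05 F [-0.15  0.87 -1.79] w 0.0097 q [ 0.49 -0.03 -0.5  -0.   -1.11  1.15]
units shift [ 0.11  0.51 -2.89] turn [0.99 0.   0.02] rows>= 2.9
```

View pics/q.png

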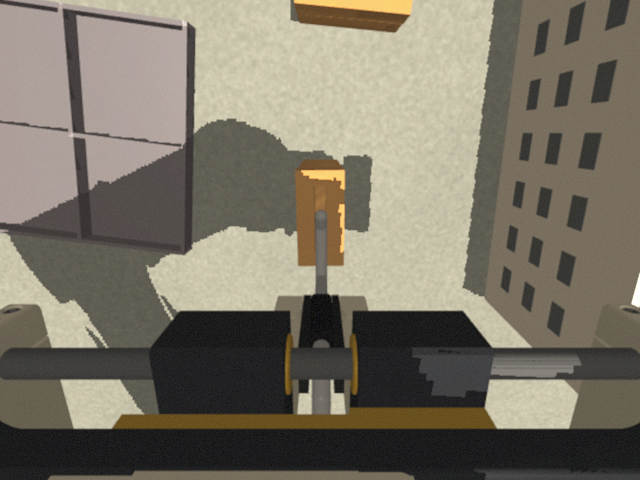

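carry_out(deltas=[[0,0.1,-0.4,0.5,0,0],[0,0.15,-0.6,0.5,0,0],[0,0.15,-0.8,0,0,0],[0,0.1,-0.7,0,0,0],[0,0,-0.3,0,0,0]])

```text
t: 32.9
eef_pos: [0.5516, -0.0026, 0.2108]
ee_rot: [-0.806, 1.567, 2.332]
force: [-0.2, -0.4, -1.0]
width: 0.0095
```

carry_out(deltas=[[0,0,0,0,0,0],[0,0,0,0,0,0]])

```text
t: 33.1
eef_pos: [0.5512, -0.0028, 0.2079]
ee_rot: [-0.249, 1.564, 2.888]
force: [-0.2, 0.5, -0.6]
width: 0.0096
```

```bash
python3 - <<'E'
from h import *
st();f=shot('wrist','r');g=shot('scene');cv2.imwrite('pics/r2.png',cv2.resize(g['pixels'][170:370,200:400,::-1],None,fx=3,fy=3,interpolation=2))
t=shot('top');cv2.imwrite('pics/r3.png',cv2.resize(t['pixels'][190:250,270:370,::-1],None,fx=6,fy=6,interpolation=2))
go([.555,.004,.21],np.radians(-90))
for h in [(20,0),(44,0),(44,15)]:
  p=np.array([f['s']['eef_pos'][0]+h[0]/1000,f['s']['eef_pos'][1],f['s']['eef_pos'][2]-.0485+h[1]/1000]);print(h,np.round(proj(f,p),1),np.round(proj(g,p),1))
for y in(-.0312,.0388): print(np.round(proj(f,[.63,y,.11]),1),np.round(proj(g,[.63,y,.11]),1))
E
```

```text
t 33.1 p [ 0.5512 -0.0028  0.2079] x [-0.007  0.002 -1.   ] yaw(y) -90.24 F [-0.21  0.53 -0.61] w 0.0096 q [ 0.35  0.17 -0.28 -0.   -1.12  1.22]
units shift [-0.03 -0.17 -0.09] turn [-0.05  0.08  0.03] rows>= 0.2
(20, 0) [321.8 242.8] [293.6 248.7]
(44, 0) [321.7 203.9] [298.7 256.5]
(44, 15) [321.7 209.3] [298.6 250.4]
[362.6 139.5] [292.4 292.1]
[260.9 140. ] [326.5 281.2]
```

View pics/r.png

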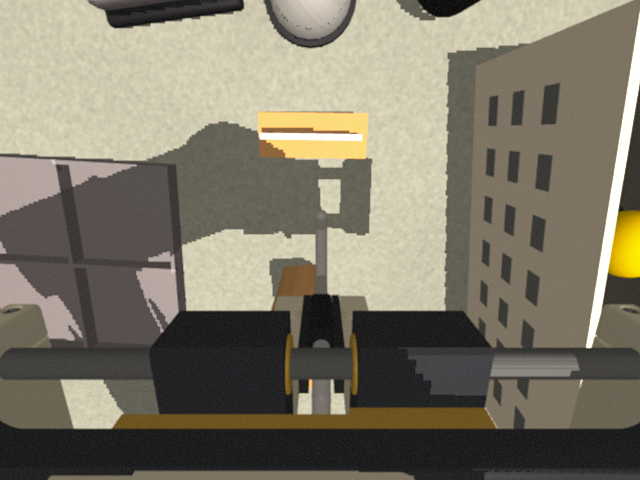

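View pics/r2.png

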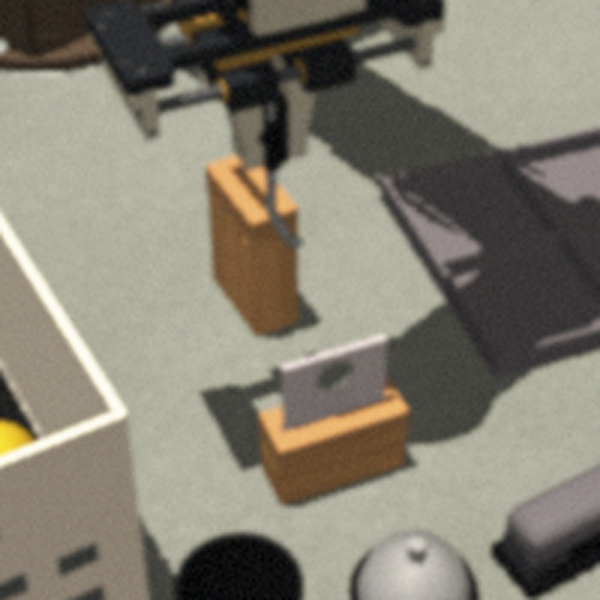

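View pics/r3.png

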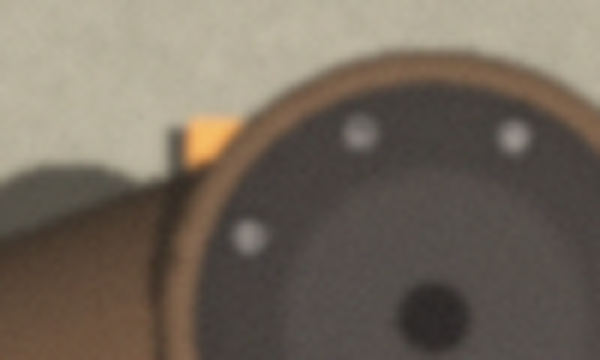

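```bash
python3 - <<'E'
from h import *
f=shot('wrist');st();p=f['pixels'].astype(int)
m=((p.min(2)>225)).astype(np.uint8);m[:, :240]=0;m[:,385:]=0;m[:100]=0;m[160:]=0
ys,xs=np.nonzero(m);print(len(xs),xs.min(),xs.max(),ys.min(),ys.max())
k=np.polyfit(xs,ys,1);print(k)
for u in (xs.min(),(xs.min()+xs.max())/2,xs.max()):print(np.round(onz(f,u,np.polyval(k,u),.11),4))
a=onz(f,xs.min(),np.polyval(k,xs.min()),.11);b=onz(f,xs.max(),np.polyval(k,xs.max()),.11);d=a-b;print("normal yaw",np.degrees(np.arctan2(-d[0],d[1])),np.linalg.norm(d))
g=shot('scene');cv2.imwrite('pics/s2.png',cv2.resize(g['pixels'][270:330,270:350,::-1],None,fx=8,fy=8,interpolation=2))
q=g['pixels']
E
```

```text
t 33.3 p [ 0.5514 -0.0026  0.2093] x [-0.005  0.002 -1.   ] yaw(y) -90.19 F [-0.04 -0.2  -1.4 ] w 0.0098 q [ 0.35  0.17 -0.28 -0.   -1.12  1.22]
650 260 361 133 140
[1.61524362e-02 1.31492650e+02]
[0.6329 0.0397 0.11  ]
[0.6322 0.0049 0.11  ]
[ 0.6316 -0.0299  0.11  ]
normal yaw -1.092258363978955 0.06965407593478022
```

View pics/s2.png

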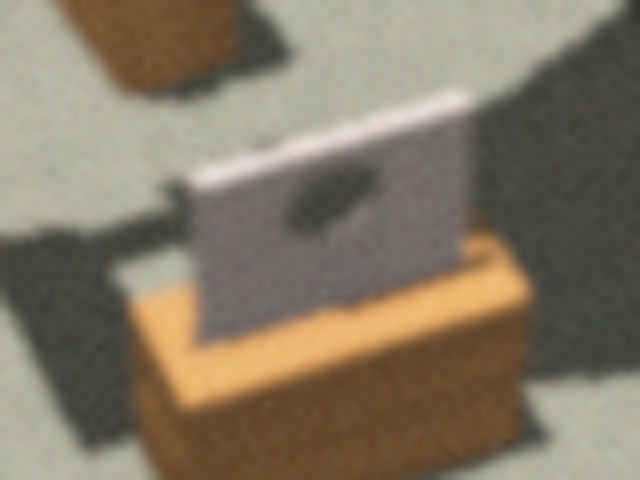

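```bash
python3 - <<'E'
from h import *
g=shot('scene')
for x in (.630,.632): print(np.round(proj(g,[x,.0045,.09]),1))
go([.56,.0045,.131],np.radians(-91))
E
```

```text
[309.9 293.9]
[310.3 294.6]
units shift [ 1.96 -0.17 -0.21] turn [0.2  0.06 0.03] rows>= 2.0
```

carry_out(deltas=[[0.3,-0.1,-0.15,0.2,0.06,0],[0.5,-0.08,-0.05,0,0,0],[0.5,0,0,0,0,0],[0.4,0,0,0,0,0],[0.2,0,0,0,0,0]])

```text
t: 33.9
eef_pos: [0.5616, 0.0069, 0.1314]
ee_rot: [-2.525, 1.562, 0.597]
force: [-0.5, 1.2, -1.4]
width: 0.0096
```

carry_out(deltas=[[0,0,0,0,0,0],[0,0,0,0,0,0]])

```text
t: 34.1
eef_pos: [0.561, 0.007, 0.1299]
ee_rot: [-2.437, 1.564, 0.685]
force: [-0.2, 0.8, -0.5]
width: 0.0096
```

```bash
python3 - <<'E'
from h import *
go([.56,.005,.131],np.radians(-91));st()
E
```

```text
units shift [-0.03  0.05  0.02] turn [-0.04 -0.07  0.06] rows>= 0.1
t 34.1 p [0.561  0.007  0.1299] x [ 0.005  0.004 -1.   ] yaw(y) -91.16 F [-0.24  0.81 -0.46] w 0.0096 q [ 0.36  0.25 -0.38 -0.   -0.94  1.19]
```

carry_out(deltas=[[-0.02,0.05,0,0,-0.07,0.06],[0,0,0,0,0,0]])

```text
t: 34.3
eef_pos: [0.5618, 0.0051, 0.1321]
ee_rot: [-3.112, 1.569, 0.01]
force: [-0.1, -0.4, -0.5]
width: 0.0097
```

```bash
python3 - <<'E'
from h import *
st();f=shot('wrist','u');g=shot('scene');cv2.imwrite('pics/u2.png',cv2.resize(g['pixels'][220:340,250:370,::-1],None,fx=5,fy=5,interpolation=2))
go([.56,.005,.131],np.radians(-91))
E
```

```text
t 34.3 p [0.5618 0.0051 0.1321] x [ 0.002  0.    -1.   ] yaw(y) -91.15 F [-0.11 -0.44 -0.46] w 0.0097 q [ 0.36  0.25 -0.37  0.   -0.94  1.19]
units shift [0.02 0.01 0.04] turn [-0.04 -0.03  0.01] rows>= 0.0
```

View pics/u.png

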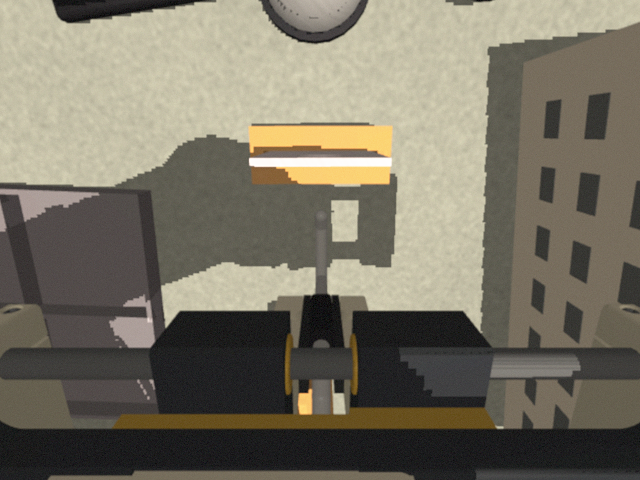

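View pics/u2.png

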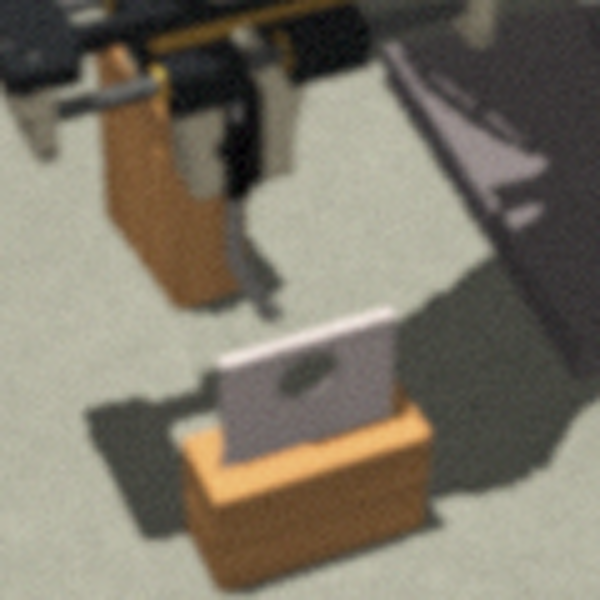

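carry_out(deltas=[[0,0,-0.25,0,0,0],[0,0,-0.25,0,0,0],[0,0,0,0,0,0]])

```text
t: 34.7
eef_pos: [0.5842, 0.0049, 0.1332]
ee_rot: [-2.902, 1.567, 0.22]
force: [-0.4, -0.5, -1.0]
width: 0.0099
```

```bash
python3 - <<'E'
from h import *
st();f=shot('wrist','v');g=shot('scene');cv2.imwrite('pics/v2.png',cv2.resize(g['pixels'][220:340,250:370,::-1],None,fx=5,fy=5,interpolation=2))
go([.6145,.005,.1315],np.radians(-91))
E
```

```text
t 34.7 p [0.5842 0.0049 0.1332] x [ 0.004  0.001 -1.   ] yaw(y) -91.14 F [-0.38 -0.5  -1.05] w 0.0099 q [ 0.34  0.29 -0.32  0.   -0.96  1.21]
units shift [ 0.04 -0.02 -0.79] turn [-0.04 -0.04  0.01] rows>= 0.8
```

View pics/v2.png

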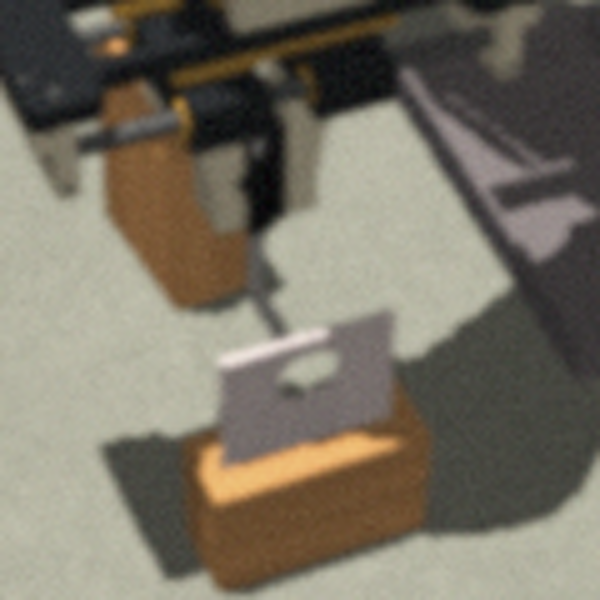

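carry_out(deltas=[[0.05,0,-0.2,0,-0.05,0],[0,0,-0.25,0,0,0],[0,0,0,0,0,0]])

```text
t: 35.1
eef_pos: [0.6021, 0.0043, 0.1305]
ee_rot: [-0.666, 1.569, 2.455]
force: [-0.3, 0.0, -1.0]
width: 0.0096
```

```bash
python3 - <<'E'
from h import *
st();f=shot('wrist','w');g=shot('scene');cv2.imwrite('pics/w2.png',cv2.resize(g['pixels'][220:340,250:370,::-1],None,fx=5,fy=5,interpolation=2))
go([.6145,.005,.1315],np.radians(-91))
E
```

```text
t 35.1 p [0.6021 0.0043 0.1305] x [-0.001  0.001 -1.   ] yaw(y) -91.15 F [-0.3   0.03 -1.  ] w 0.0096 q [ 0.33  0.32 -0.28 -0.   -0.97  1.22]
units shift [-0.03 -0.03 -0.34] turn [-0.04  0.03  0.01] rows>= 0.3
```

View pics/w2.png

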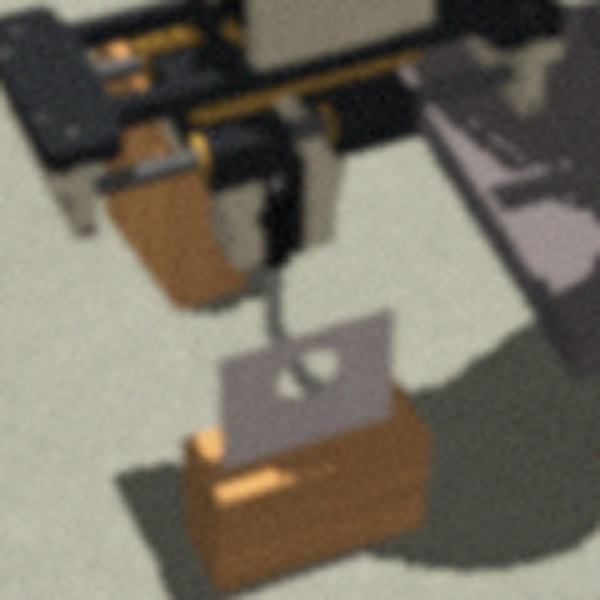

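View pics/w.png

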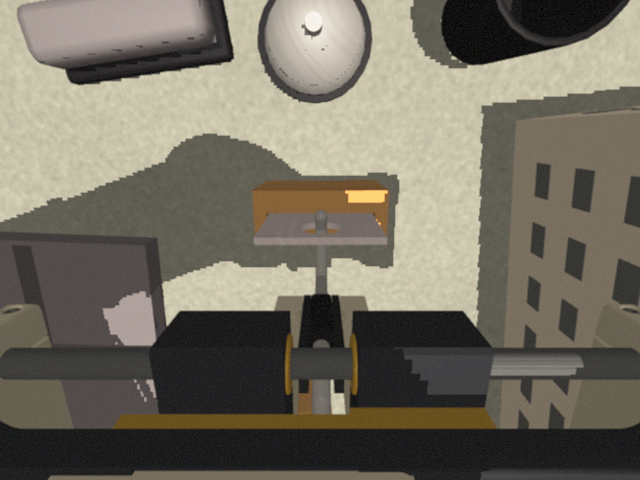

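carry_out(deltas=[[-0.03,-0.03,-0.2,0,0,0],[0,0,-0.12,0,0,0],[0,0,0,0,0,0]])

```text
t: 35.5
eef_pos: [0.6145, 0.0053, 0.1318]
ee_rot: [-0.433, 1.569, 2.689]
force: [0.0, -0.4, -0.9]
width: 0.0096
```

```bash
python3 - <<'E'
from h import *
st();f=shot('wrist','x');go([.6145,.005,.1315],np.radians(-91))
E
```

```text
t 35.5 p [0.6145 0.0053 0.1318] x [-0.002  0.001 -1.   ] yaw(y) -91.16 F [ 0.05 -0.45 -0.88] w 0.0096 q [ 0.32  0.34 -0.25 -0.   -0.99  1.23]
units shift [ 0.01  0.01 -0.01] turn [-0.04  0.03  0.01] rows>= 0.0
```

View pics/x.png

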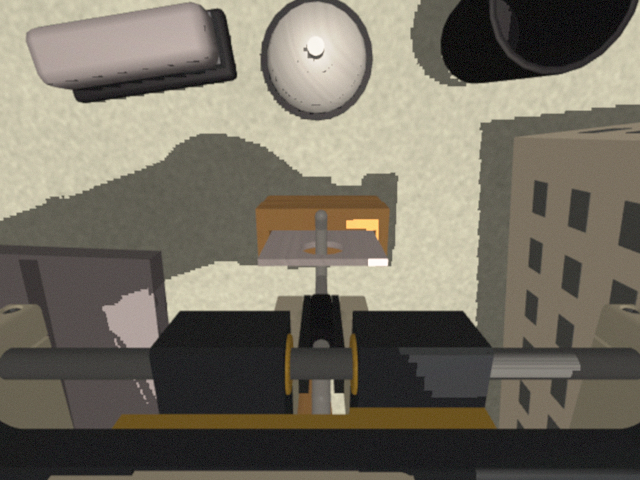

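carry_out(deltas=[[-0.1,0,0,0,0,0],[-0.15,0,0,0,0,0],[-0.2,0,0,0,0,0],[-0.2,0,0,0,0,0],[-0.2,0,0,0,0,0]])

```text
t: 36.05
eef_pos: [0.6132, 0.0051, 0.1678]
ee_rot: [-0.155, 1.567, 2.967]
force: [0.0, 0.0, -0.7]
width: 0.0099
```

carry_out(deltas=[[-0.2,0,0,0,0,0],[-0.2,0,0,0,0,0],[-0.2,0,0,0,0,0],[-0.2,0,0,0,0,0],[-0.2,0,0,0,0,0]])

```text
t: 36.55
eef_pos: [0.6135, 0.0052, 0.2125]
ee_rot: [-0.48, 1.568, 2.642]
force: [-0.8, -0.5, -1.3]
width: 0.01
```

```bash
python3 - <<'E'
from h import *
st();f=shot('wrist','y');g=shot('scene');cv2.imwrite('pics/y2.png',cv2.resize(g['pixels'][180:340,230:390,::-1],None,fx=3.7,fy=3.7,interpolation=2));go([.6145,.005,.26],np.radians(-91))
E
```

```text
t 36.55 p [0.6135 0.0052 0.2125] x [-0.002  0.001 -1.   ] yaw(y) -91.16 F [-0.76 -0.52 -1.35] w 0.01 q [ 0.33  0.27 -0.15 -0.   -1.16  1.23]
units shift [-1.17  0.   -0.01] turn [-0.04  0.    0.02] rows>= 1.2
```

View pics/y2.png

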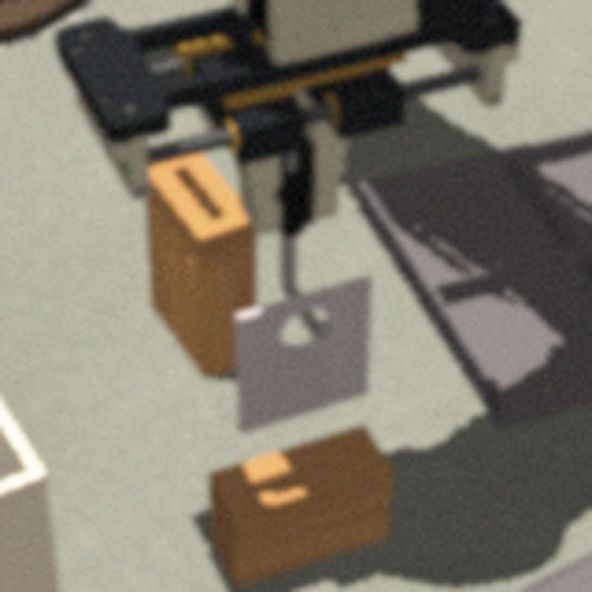

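View pics/y.png

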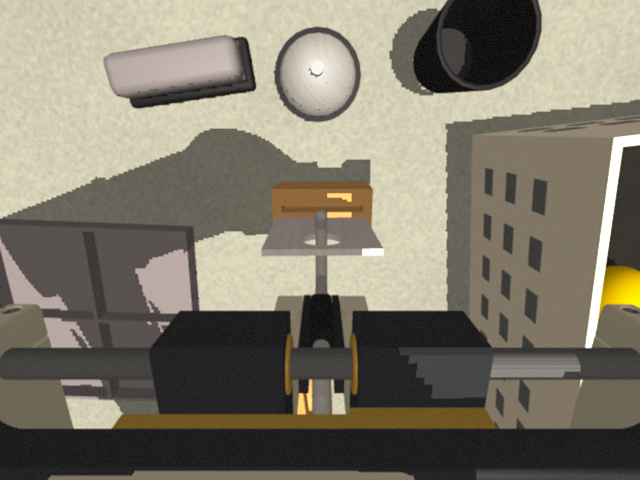

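carry_out(deltas=[[-0.3,0,-0.1,0,0,0],[-0.3,0,-0.25,0,0,0],[-0.3,0,-0.4,-0.25,0,0],[-0.3,0,-0.5,-0.25,0,0],[-0.1,0,-0.5,-0.25,0,0]])

```text
t: 37.15
eef_pos: [0.6848, 0.0045, 0.2695]
ee_rot: [-0.683, 1.569, 2.493]
force: [0.1, 1.2, -1.3]
width: 0.0093
```

carry_out(deltas=[[-0.1,0,-0.4,-0.25,0,0],[0,0.1,-0.2,-0.25,0,0],[0,0.25,-0.1,-0.25,0,0],[0,0.4,0,0,0,0],[0,0.5,0,0,0,0]])

```text
t: 37.65
eef_pos: [0.7205, -0.0445, 0.2732]
ee_rot: [-0.349, 1.567, 2.885]
force: [0.7, -0.5, -1.9]
width: 0.0095
```

```bash
python3 - <<'E'
from h import *
st();go([.714,-.22,.26],np.radians(-85))
E
```

```text
t 37.65 p [ 0.7205 -0.0445  0.2732] x [-0.003  0.001 -1.   ] yaw(y) -84.7 F [ 0.71 -0.48 -1.95] w 0.0095 q [ 0.21  0.42  0.21 -0.   -1.36  1.46]
units shift [0.33 4.35 0.57] turn [0.08 0.05 0.02] rows>= 4.4
```

carry_out(deltas=[[0,0.5,0,0,0,0],[0,0.5,0,0,0,0],[0,0.5,0,0,0,0],[0,0.5,0,0,0,0],[0,0.5,0.05,0,0,0]])

```text
t: 38.15
eef_pos: [0.7255, -0.1536, 0.2729]
ee_rot: [-0.204, 1.565, 3.027]
force: [-0.2, 0.3, -1.6]
width: 0.0099
```

carry_out(deltas=[[0,0.5,0.1,0,0,0],[0,0.4,0.1,0,0,0],[0,0.3,0.1,0,0,0],[0,0.2,0,0,0,0],[0,0,0,0,0,0]])

```text
t: 38.65
eef_pos: [0.7155, -0.2198, 0.2728]
ee_rot: [-0.159, 1.564, 3.067]
force: [0.4, 0.3, -2.1]
width: 0.0094
```

```bash
python3 - <<'E'
from h import *
st();f=shot('wrist','z');g=shot('scene','z2');go([.714,-.22,.26],np.radians(-85))
t=shot('top','z3')
E
```

```text
t 38.65 p [ 0.7155 -0.2198  0.2728] x [-0.007  0.001 -1.   ] yaw(y) -85.2 F [ 0.36  0.27 -2.13] w 0.0094 q [-0.04  0.47  0.28 -0.   -1.39  1.69]
units shift [0.32 0.03 0.05] turn [-0.04  0.09  0.02] rows>= 0.3
```

View pics/z.png

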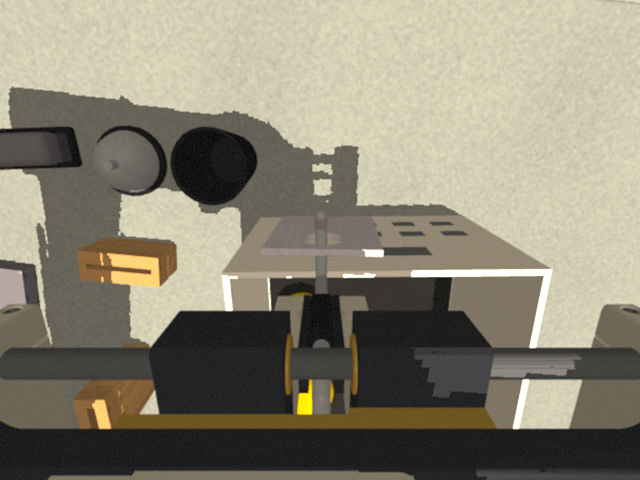

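View pics/z2.png

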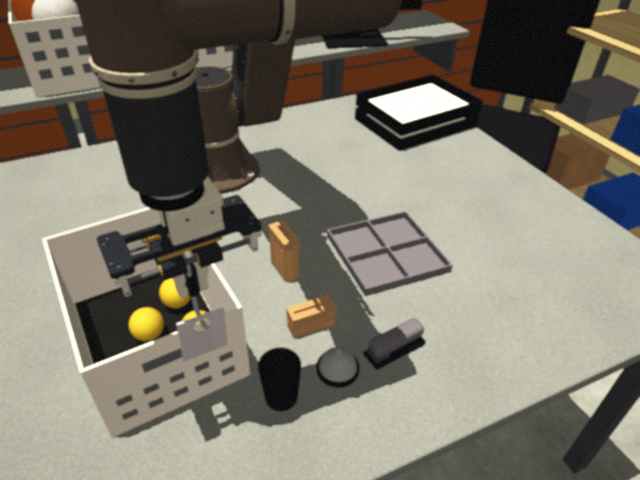

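View pics/z3.png

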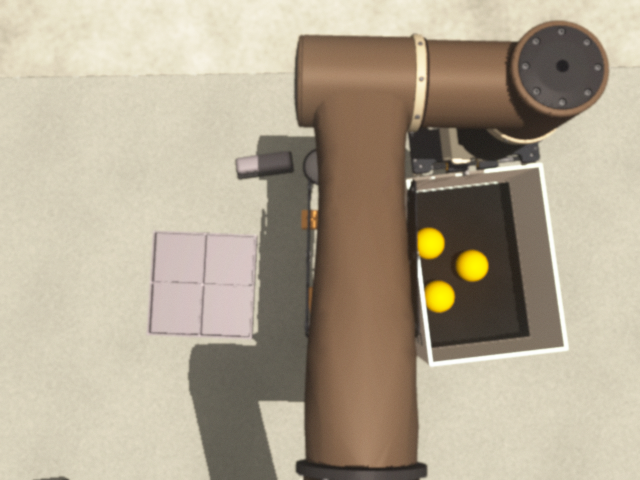

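```bash
python3 - <<'E'
from h import *
st();f=shot('wrist');sub=f['pixels'][200:300,210:400,::-1];cv2.imwrite('pics/za.png',cv2.resize(sub,None,fx=4,fy=4,interpolation=0))
p=f['pixels'].astype(int)
for u in (240,255,270,360,380,400,420):
    c=p[255:300,u].min(1);r=np.nonzero(c>225)[0]+255;print(u,r, [np.round(onz(f,u,v,.18),4)[:2] for v in (r.min()-.5,r.max()+.5)] if len(r) else "")
E
```

```text
t 38.8 p [ 0.7159 -0.2181  0.2729] x [-0.007  0.001 -1.   ] yaw(y) -85.11 F [ 0.57 -0.21 -2.24] w 0.0094 q [-0.04  0.47  0.28 -0.   -1.39  1.69]
240 [] 
255 [] 
270 [292 295 296 297 298 299] [array([ 0.679 , -0.1809]), array([ 0.6721, -0.1812])]
360 [273 274 275 276 277] [array([ 0.7007, -0.2486]), array([ 0.6966, -0.2491])]
380 [] 
400 [] 
420 [271 272 273 274 275 276 277] [array([ 0.7062, -0.2938]), array([ 0.7005, -0.2948])]
```

carry_out(deltas=[[0.3,0,0,0,0.1,0],[0.5,0,0,0,0,0],[0.5,0,0,0,0,0],[0.5,0,0,0,0,0],[0.3,0,0,0,0,0]])

```text
t: 39.35
eef_pos: [0.719, -0.2128, 0.19]
ee_rot: [-3.124, 1.563, 0.109]
force: [-0.2, -0.4, -2.2]
width: 0.01
```

carry_out(deltas=[[0,0,0,0,0,0],[0,0,0,0,0,0]])

```text
t: 39.55
eef_pos: [0.7187, -0.2115, 0.1886]
ee_rot: [-3.022, 1.566, 0.213]
force: [0.3, -0.6, -0.3]
width: 0.0099
```

```bash
python3 - <<'E'
from h import *
st();f=shot('wrist','zb');g=shot('scene');cv2.imwrite('pics/zc.png',cv2.resize(g['pixels'][210:410,110:310,::-1],None,fx=3,fy=3,interpolation=2));go([.715,-.22,.145],np.radians(-85))
E
```

```text
t 39.55 p [ 0.7187 -0.2115  0.1886] x [ 0.004  0.001 -1.   ] yaw(y) -84.64 F [ 0.31 -0.6  -0.26] w 0.0099 q [-0.03  0.5   0.15 -0.   -1.21  1.69]
units shift [1.1  0.2  0.12] turn [ 0.09 -0.08  0.01] rows>= 1.1
```

View pics/zb.png

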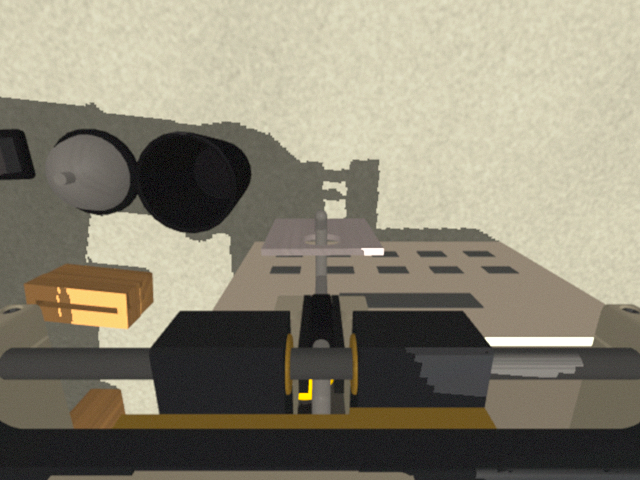

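View pics/zc.png

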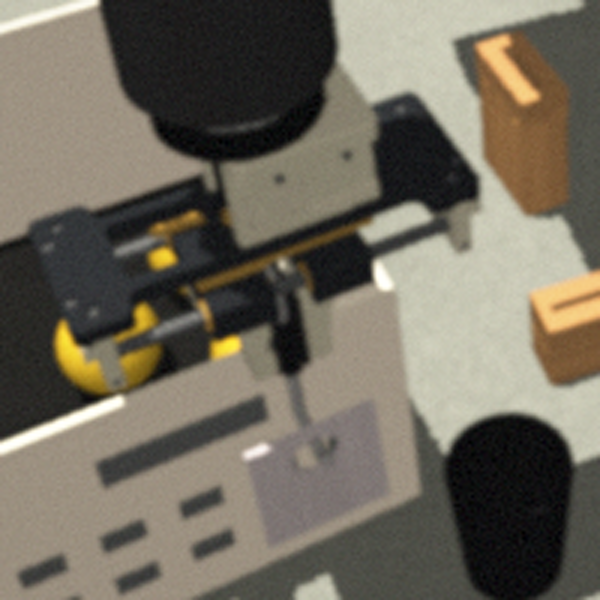

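carry_out(deltas=[[0.1,0.15,0.1,0.1,-0.08,0],[0.3,0.05,0,0,0,0],[0.3,0.05,0,0,0,0],[0.1,0,0,0,0,0],[0,0,0,0,0,0]])

```text
t: 40.15
eef_pos: [0.716, -0.2236, 0.1562]
ee_rot: [-3.118, 1.569, 0.108]
force: [-0.1, 0.5, -1.6]
width: 0.0095
```

```bash
python3 - <<'E'
from h import *
st();go([.715,-.22,.1335],np.radians(-85))
E
```

```text
t 40.15 p [ 0.716  -0.2236  0.1562] x [ 0.002  0.    -1.   ] yaw(y) -85.13 F [-0.14  0.46 -1.65] w 0.0095 q [-0.04  0.52  0.11 -0.   -1.16  1.7 ]
units shift [ 0.57 -0.09  0.02] turn [-0.03 -0.03  0.  ] rows>= 0.6
```

carry_out(deltas=[[0.2,0,0,0,0,0],[0.15,0,0,0,0,0],[0.1,0,0,0,0,0],[0,0,0,0,0,0]])

```text
t: 40.55
eef_pos: [0.7161, -0.2235, 0.1362]
ee_rot: [-3.097, 1.569, 0.13]
force: [0.8, 1.4, -0.7]
width: 0.0097
```

carry_out(deltas=[[0.06,0,0,0,0,0],[0.04,0,0,0,0,0],[0,0,0,0,0,0]])

```text
t: 40.85
eef_pos: [0.7164, -0.2235, 0.1326]
ee_rot: [3.0, 1.568, -0.056]
force: [0.3, -0.7, -0.9]
width: 0.0101
```

```bash
python3 - <<'E'
from h import *
st();f=shot('wrist','zd');g=shot('scene');cv2.imwrite('pics/ze.png',cv2.resize(g['pixels'][230:380,150:300,::-1],None,fx=4,fy=4,interpolation=2));go([.716,-.222,.132],np.radians(-85))
E
```

```text
t 40.85 p [ 0.7164 -0.2235  0.1326] x [ 0.002 -0.    -1.   ] yaw(y) -85.11 F [ 0.31 -0.73 -0.89] w 0.0101 q [-0.04  0.54  0.08  0.   -1.11  1.7 ]
units shift [ 0.02 -0.04  0.01] turn [-0.03 -0.04 -0.  ] rows>= 0.0
```

View pics/zd.png

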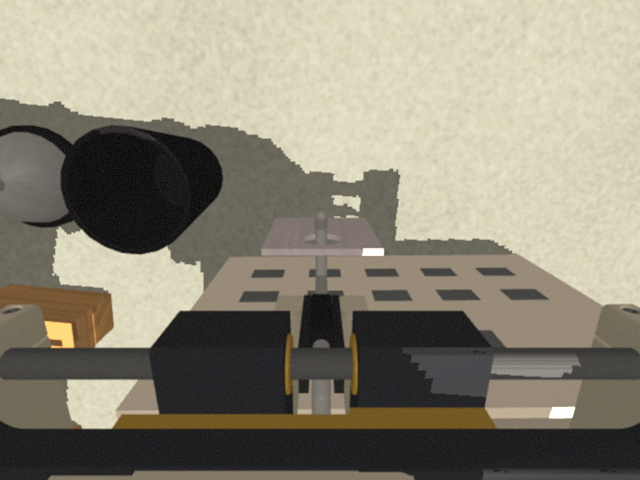

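View pics/ze.png

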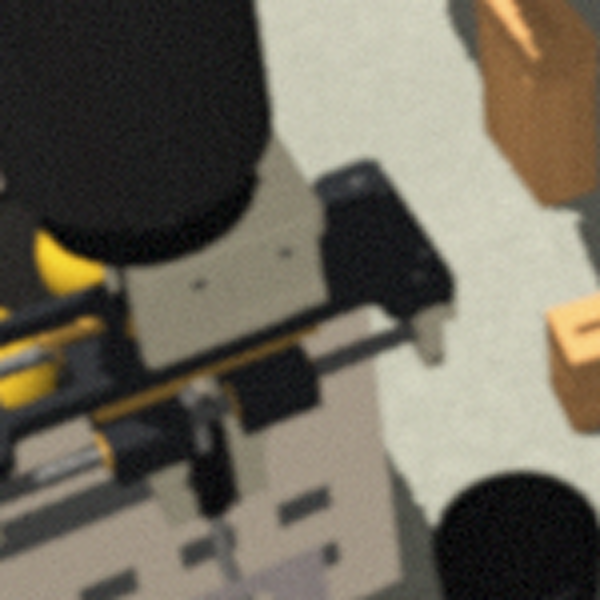

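carry_out(deltas=[[0.04,0,0,0,0,0],[0.03,0,0,0,0,0],[0,0,0,0,0,0]])

```text
t: 41.25
eef_pos: [0.7169, -0.2236, 0.1328]
ee_rot: [2.835, 1.566, -0.221]
force: [-0.3, 0.2, -1.3]
width: 0.01
```

carry_out(deltas=[[0.1,0,0,0,0,0],[0.05,0,0,0,0,0]])

```text
t: 41.45
eef_pos: [0.7174, -0.224, 0.132]
ee_rot: [2.665, 1.562, -0.389]
force: [-5.8, 3.8, 9.7]
width: 0.0095
```

```bash
python3 -c "
from h import *
st()"
```

```text
t 41.45 p [ 0.7174 -0.224   0.132 ] x [ 0.008 -0.003 -1.   ] yaw(y) -85.0 F [-5.78  3.77  9.74] w 0.0095 q [-0.04  0.54  0.08  0.   -1.1   1.7 ]
```

carry_out(deltas=[[-0.03,0,0,0,0,0],[0,0,0,0,0,0]])

```text
t: 41.65
eef_pos: [0.7178, -0.2239, 0.134]
ee_rot: [2.73, 1.561, -0.324]
force: [1.0, -0.3, -1.3]
width: 0.0098
```

carry_out(deltas=[[0,0,0,0,0,0],[0,0,0,0,0,0],[0,0,0,0,0,0],[0,0,0,0,0,0]], hand=0.6)

```text
t: 42.05
eef_pos: [0.718, -0.2242, 0.1329]
ee_rot: [2.708, 1.561, -0.346]
force: [-0.2, -0.5, -0.8]
width: 0.0333
```

```bash
python3 - <<'E'
from h import *
st();f=shot('wrist','zf');g=shot('scene');cv2.imwrite('pics/zg.png',cv2.resize(g['pixels'][230:380,150:300,::-1],None,fx=4,fy=4,interpolation=2));go([.716,-.222,.25],np.radians(-85))
E
```

```text
t 42.05 p [ 0.718  -0.2242  0.1329] x [ 0.009 -0.003 -1.   ] yaw(y) -85.01 F [-0.19 -0.49 -0.78] w 0.0333 q [-0.04  0.54  0.08  0.   -1.1   1.7 ]
units shift [-2.93 -0.05  0.02] turn [-0.   -0.13 -0.06] rows>= 2.9
```

View pics/zf.png

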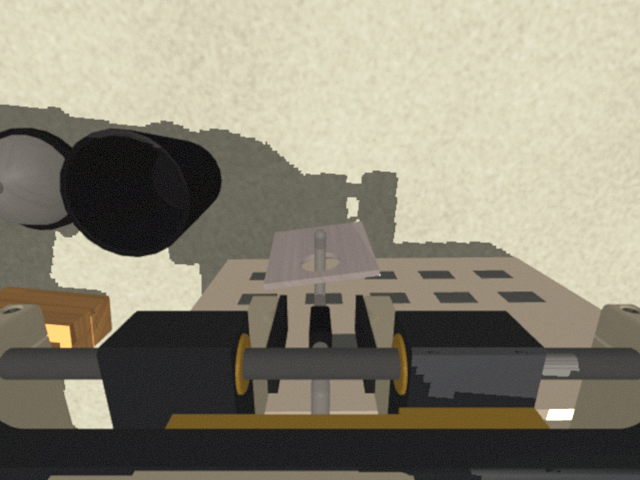

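View pics/zg.png

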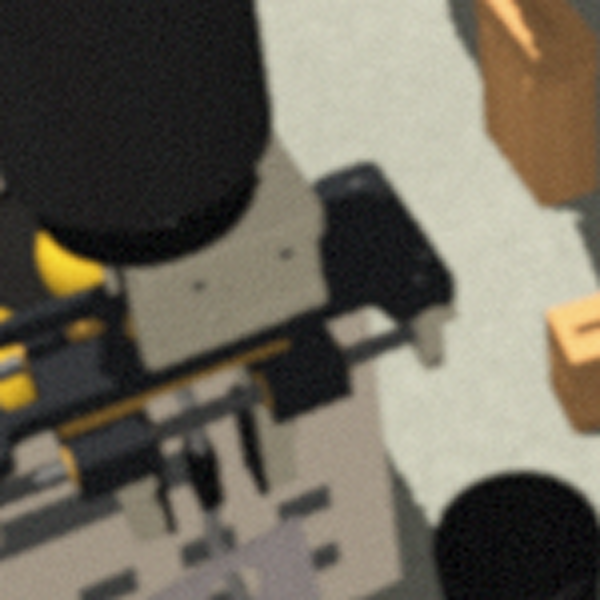

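carry_out(deltas=[[0,0,0,0,0,0],[0,0,0,0,0,0],[0,0,0,0,0,0],[0,0,0,0,0,0],[0,0,0,0,0,0]], hand=0.4)

```text
t: 42.65
eef_pos: [0.7181, -0.2242, 0.1328]
ee_rot: [2.711, 1.561, -0.344]
force: [0.5, 1.1, 0.7]
width: 0.0527
```

carry_out(deltas=[[-0.2,0,0,0,-0.1,0],[-0.4,0,0,0,0,0],[-0.5,0,0,0,0,0],[-0.6,0,0,0,0,0],[-0.6,0,0,0,0,0]])

```text
t: 43.15
eef_pos: [0.7159, -0.2235, 0.2252]
ee_rot: [0.343, 1.563, -2.711]
force: [0.5, 0.2, 0.3]
width: 0.0523
```

carry_out(deltas=[[-0.8,0,0,0,0,0],[-0.8,0,0,0,0,0],[-0.8,0,0,0,0,0],[-0.5,0,0,0,0,0],[0,0,0,0,0,0]])

```text
t: 43.65
eef_pos: [0.7169, -0.2238, 0.3547]
ee_rot: [1.48, 1.565, -1.575]
force: [0.1, -0.8, -0.1]
width: 0.0528
```

```bash
python3 - <<'E'
from h import *
st();f=shot('wrist','zh');g=shot('scene');cv2.imwrite('pics/zi.png',cv2.resize(g['pixels'][210:410,100:300,::-1],None,fx=3,fy=3,interpolation=2))
E
```

```text
t 43.65 p [ 0.7169 -0.2238  0.3547] x [-0.    -0.006 -1.   ] yaw(y) -85.01 F [ 0.07 -0.78 -0.14] w 0.0528 q [-0.04  0.45  0.43  0.01 -1.55  1.7 ]
```

View pics/zh.png

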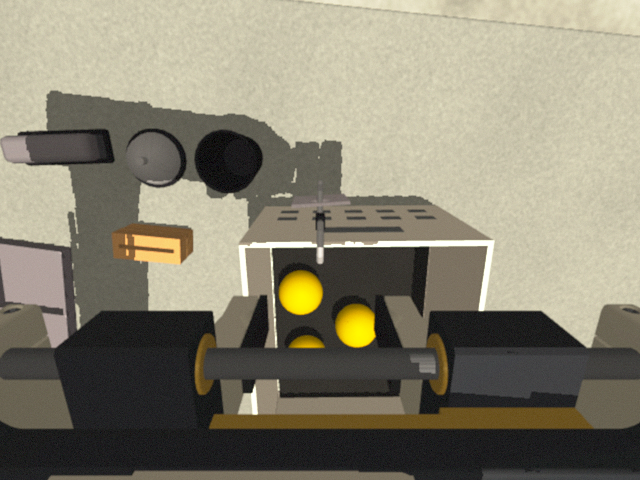

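View pics/zi.png

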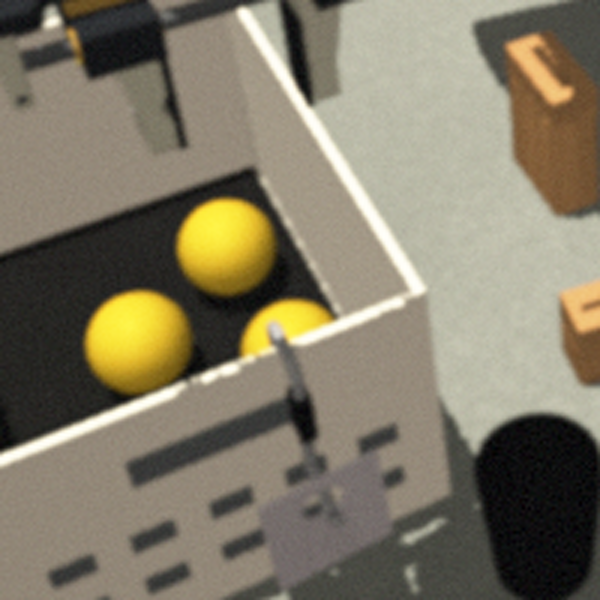

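carry_out(deltas=[[-0.3,0,0,0,0,0],[0,0,0,0,0,0],[0,0,0,0,0,0],[0,0,0,0,0,0],[0,0,0,0,0,0]])

```text
t: 44.25
eef_pos: [0.7152, -0.2229, 0.3599]
ee_rot: [0.208, 1.56, -2.846]
force: [0.3, -0.0, 0.1]
width: 0.0527
```

carry_out(deltas=[[0,0,0,0,0,0],[0,0,0,0,0,0],[0,0,0,0,0,0],[0,0,0,0,0,0],[0,0,0,0,0,0]])

```text
t: 44.75
eef_pos: [0.715, -0.2228, 0.3588]
ee_rot: [0.153, 1.558, -2.901]
force: [0.1, 0.3, 0.7]
width: 0.0526
```

carry_out(deltas=[[0,0,0,0,0,0],[0,0,0,0,0,0],[0,0,0,0,0,0],[0,0,0,0,0,0],[0,0,0,0,0,0]])

```text
t: 45.25
eef_pos: [0.7151, -0.2228, 0.3589]
ee_rot: [0.164, 1.558, -2.89]
force: [-0.1, 0.5, -0.2]
width: 0.0526
```

```bash
python3 - <<'E'
from h import *
st();a=[shot('scene')['pixels'][210:410,100:300].astype(int) for _ in range(5)]
print([int((abs(cv2.GaussianBlur((x-a[0]).astype(np.float32),(5,5),0))>12).sum()) for x in a[1:]])
cv2.imwrite('pics/zk.png',cv2.resize(a[-1][:,:,::-1].astype(np.uint8),None,fx=3,fy=3,interpolation=2));shot('wrist','zl');shot('top','zm')
E
```

```text
t 45.25 p [ 0.7151 -0.2228  0.3589] x [-0.012 -0.003 -1.   ] yaw(y) -85.01 F [-0.09  0.5  -0.17] w 0.0526 q [-0.04  0.46  0.45  0.   -1.58  1.7 ]
[0, 0, 0, 0]
```

View pics/zk.png

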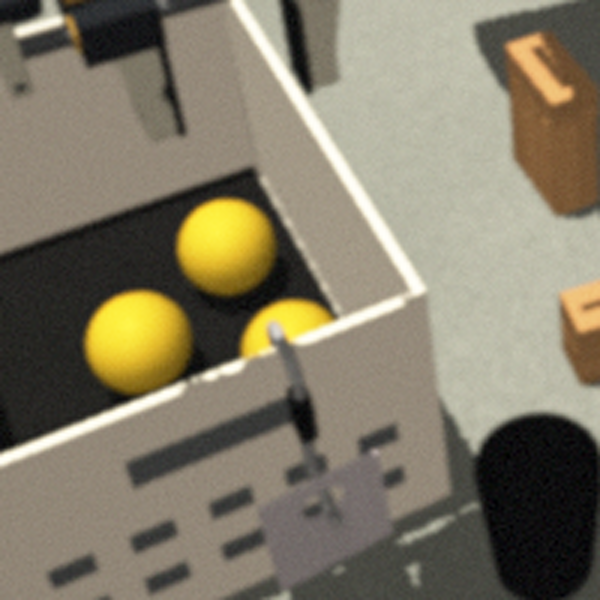

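View pics/zm.png

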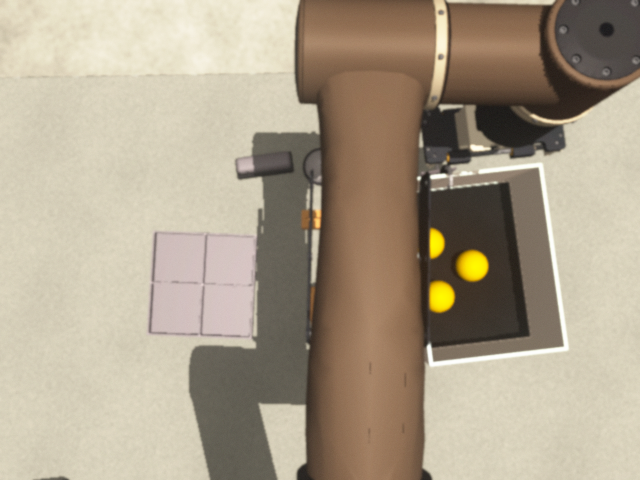

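```bash
python3 -c "
from station import arm
print(arm.job_done())"
```

```text
the job is handed in; nothing more can be done
None
```

The job is handed in. All three balls present are in the basket. The hook hangs by its upper bend over the basket's far rim, with the tag on its lower arm outside the basket.

**Final checks:** The last scene and top pictures show the balls resting apart on the pad. Five scene frames in a row showed no motion of the hook or tag. The tag hung upright and clear of the counter. The gripper was about 17 cm above the hook and touching nothing. I judged the hook's and tag's tilt and the tag's counter clearance by eye. The bell, pen cup and stapler looked unmoved, but in the last top picture the arm hid all but the stapler.

**What went wrong on the way:**
- **First grasp:** I held the first ball at the very fingertips, so I set it back in the tray and gripped it again. On the second grip the fingers pressed on something, probably the tray's lip, at about 22 N. That is under the 40 N limit.
- **Ball in the tray:** One waiting ball shifted about 1 cm during the first ball's regrasp and transfer. I measured it again before picking it.
- **Arm drift:** The arm drifted several millimetres between moves and needed repeated correction. At contact with the rim it pressed at about 10 N before I released the hook.

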